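# Load the run-in stand with splined drive hubs

## Robot

A 6-joint arm with a two-finger parallel gripper is mounted at the origin on the work surface. World frame = base frame: x ahead of the robot, y to its left, z up, the work surface at z = 0. Lengths are in mm, angles in rad, forces in N, time in s.
With the tool pointing down it reaches from about 275 to 750 mm from the base axis. Payload 10.2 kg.
Tool frame: the origin (TCP) lies at the very end of the fingers, on their centre line; the grasp point (between the pads) lies 19 mm behind it; z points along the fingers, y is the line along which they close (so a half turn about z gives the same grasp; the last joint's range is limited). The gripper opens to 85 mm and grips with 20 to 120 N. Pads are 22 mm wide; open, the fingers measure 114 mm over their backs; the gripper's body (76 mm by 85 mm) begins 54 mm behind the grasp point. The pads swing forward as they close: fully open they stand 13 mm farther back than shut.
Start: joints at [-1.435, 0.313, 1.498, -0, 1.331, -0.223], TCP at [184.342, -491.578, 231.294] pointing down, gripper open.
Joint ranges: [-2.94, 2.94], [-0.97, 2.17], [0.19, 2.56], [-1.23, 4.37], [0.02, 3.11], [-2.88, 2.88]. Speed limits (rad/s): [2.39, 2.39, 3.01, 3.14, 3.14, 3.14].

## Interface

Orientations are given as a unit quaternion [w, x, y, z].
In Python, from rig import * gives the robot as it stands. The module is installed in compiled form; this text tells all that it offers.
- The arm moves only by the shell command python3 -m crank 'ROWS' [FORCE]. ROWS is JSON, a list that holds one entry, the list of rows, each a list of 7 numbers: the shift along the tool's x, y, z in units of 25 mm (1.0 is 25 mm), then the turn, a rotation vector about the tool's x, y, z in units of 8 degrees (1.0 is 8 degrees), then the finger opening in mm, from 0 to 85.4. A call has exactly 8 rows; each row shifts and turns the commanded pose from where the row before left it, along the tool's axes as they then stand; what a row does not reach is not made up. A row lasts 1/10 s, in which the tool goes at most 50 mm and 8.59 degrees, less where a joint would pass 70% of its speed; a pose out of reach is approached as far as the arm can. A call is refused whole if a number of a shift passes 1 or a number of a turn 1, either way. A call with a gripper value outside its range is refused whole. The fingers move at their own pace and stop on an object; FORCE is the grip in N (left out, the last holds). Time passes only in rows, so rows that do not move let the fingers close, or fill a call up. It gives the time, the measured TCP pose, the force, the opening and the grip force at its end, in the units of the state.
- sense(): the state, without advancing time (a new reading comes with each control period).
- capture(name): name is "side" or "top"; returns the picture (400x640x3 uint8, blue, green, red); there is no depth.
- camera_model(name): a dict with "fx", "fy", "cx", "cy" (pixels), "world_from_camera" (4x4, takes a point from camera to world coordinates). Camera axes: x right, y up, looking along -z (the intrinsics and any distortion apply to the point x, -y, -z); pixel columns grow to the right and rows downward; lengths in mm; the calibration is good to about 2 mm. A picture is of the moment at which its call begins. camera_model takes no time and is no camera call.
- finish_job(): hands the job in; it is judged then, once.
The state is a dict: "time_s": time; "joints": joint angles; "dq": joint speeds; "tau": joint torques, N m; "eef_pos": TCP position; "ee_rot": TCP orientation; "force": force on the tool from outside, world axes, zero at the start; "wrist_torque": the same for the moment, N m; "grip_width": opening from 0.0 (shut) to 1.0 (fully open); "grip_force": force on a finger pad.
Only numpy, scipy, OpenCV 4.12 (cv2) and the standard library are available. Lean on these libraries where they do the work, as an engineer would, in place of code of your own. Each camera call takes 0.05 s, during which the arm holds its last target. There are 200 camera calls.

## Task

Swing the clear flap of the parts bin right back until it rests open, take out every drive hub in the bin (two or three) and slide each one, lugs down, onto a free splined spindle of the walnut run-in stand, turning it until its slots line up with the teeth so that it goes fully home. Throw the toggle switch fully over to on only once every hub is home, and leave the flap shut at the end; leave the other things on the bench where they are.

Things in the scene. Friction and masses are not known exactly. Their poses are not given: they have to be found in the camera images.
- bin: Blue plastic parts bin fixed to the bench, outside 200 (x) x 310 (y) x 52 mm high, walls and floor 5 mm thick, open at the top under a clear flap. Origin: centre of its underside on the bench; x runs from the handle side (near the robot) to the hinge side, y along the hinge, z up. The hubs lie on its floor.
- flap (a joint): Clear plastic flap, 200 x 310 x 6 mm, 0.25 kg, that covers the bin, hinged along the bin's far (+x) rim. Radians: 0 is shut, it opens upward and back to a stop at 1.75. It falls shut by itself below about 1.5 and rests open, leaning back, above about 1.6.
- flap_handle (a point): Middle of the flap's black handle: a round bar 12 mm thick, 140 mm long, parallel to the hinge, held at its ends in front of the flap's free edge; 39 mm clear gap between bar and flap edge (and bin wall). 245 mm from the hinge line; 65 mm above the bench when shut, 300 mm at its highest. This frame turns with the flap.
- flap_hinge (a point): Middle of the flap's hinge line, 53 mm above the bench, at the bin's x = +100 mm; with the flap shut the handle is at -245 mm in x and +12 mm in z from it.
- stand: Walnut-cased run-in stand fixed to the bench, 130 (x) x 290 (y) x 50 mm high, with three upright steel spindles on its top in a row along its y, at -95, 0 and +95 mm (spindle 1, 2, 3). Origin: centre of its underside on the bench.
- lever_base: Grey block of the stand's toggle switch, fixed to the bench between bin and stand, 70 x 50 x 25 mm. Origin: centre of its underside; its +x is the direction to throw the toggle.
- lever (a joint): Toggle of the switch, radians: 0 is off (leaning to the block's -x), 1.0 is fully on (leaning to its +x). It stays where it is left; about 1 N at the tip moves it. Its pivot is 22 mm above the bench over the block's centre.
- lever_tip (a point): Centre of the black ball (26 mm across) at the toggle's tip, 80 mm from the pivot: 92 mm above the bench and 38 mm to the block's -x when off, as far to its +x when on.
- hub1: Loose dark steel drive hub, 0.16 kg: square boss 44 x 44 mm, 34 mm high, with a foot lug 22 mm wide, 8 mm high, standing out 8 mm from the middle of each flat; bare flats above 8 mm. Cross-shaped bore right through: slots 10.6 mm wide, 29 mm end to end, one slot towards each lug. Origin: centre of underside; x, y along the slots, square to the flats (quarter-turn symmetric).
- hub2: Another drive hub, the same as hub1 in every way. Any one of the three may be absent. Origin: centre of the underside. Starts lugs down on the bin's floor.
- hub3: Another drive hub, the same as hub1 in every way. Any one of the three may be absent. Origin: centre of the underside. Starts lugs down on the bin's floor.
- spindle1_seat (a point): Seat of spindle 1: on its axis, on the round shoulder (34 mm across, 54 mm above the bench) where a hub's underside comes to rest. Four teeth stand up 30 mm from here in a cross: 8 mm wide, 26 mm across the tooth ends, tops rounded. This frame turns with the spindle: x and y run along the teeth, z up. The spindle turns stiffly about z (0.08 Nm) and starts at any angle.
- spindle2_seat (a point): Seat of spindle 2: on its axis, on the round shoulder (34 mm across, 54 mm above the bench) where a hub's underside comes to rest. Four teeth stand up 30 mm from here in a cross: 8 mm wide, 26 mm across the tooth ends, tops rounded. This frame turns with the spindle: x and y run along the teeth, z up. The spindle turns stiffly about z (0.08 Nm) and starts at any angle.
- spindle3_seat (a point): Seat of spindle 3: on its axis, on the round shoulder (34 mm across, 54 mm above the bench) where a hub's underside comes to rest. Four teeth stand up 30 mm from here in a cross: 8 mm wide, 26 mm across the tooth ends, tops rounded. This frame turns with the spindle: x and y run along the teeth, z up. The spindle turns stiffly about z (0.08 Nm) and starts at any angle.
- tape: Bystander to be left alone: roll of tape, 60 mm across, 22 mm high; origin at its underside or handle.
- threadlock: Bystander to be left alone: small white bottle, 28 mm across, 75 mm high; origin at its underside or handle.
- driver: Bystander to be left alone: screwdriver; origin at its underside or handle.
- spanner: Bystander to be left alone: spanner; origin at its underside or handle.
- screwtray: Bystander to be left alone: grey open tray, 60 x 90 x 22 mm; origin at its underside or handle.
- mug: Bystander to be left alone: white mug, 76 mm across, 85 mm high; origin at its underside or handle.
- carton: Bystander to be left alone: cardboard carton, 90 x 130 x 60 mm; origin at its underside or handle.
Mind the look-alikes: they are no part of the job. What is shaped like the lever_base but pink or red is not meant.

How it is judged (in metres and radians):
On the way, in this order (a step that is already met when the one before it is completed fails the run):
1. the flap is swung right back so that it rests open (value of joint flap above 1.6 rad), for 0.3 s.
2. every hub is fully home on a spindle ((distance between hub1 and spindle1_seat below 0.006 m or distance between hub1 and spindle2_seat below 0.006 m or distance between hub1 and spindle3_seat below 0.006 m) and angle between each of hub1, hub2, hub3's own z axis and vertical below 0.1 rad and (distance between hub2 and spindle1_seat below 0.006 m or distance between hub2 and spindle2_seat below 0.006 m or distance between hub2 and spindle3_seat below 0.006 m) and (distance between hub3 and spindle1_seat below 0.006 m or distance between hub3 and spindle2_seat below 0.006 m or distance between hub3 and spindle3_seat below 0.006 m)), for 0.3 s.
3. the toggle is thrown to on, after the hubs are home (value of joint lever above 0.85 rad), for 0.2 s.
At the end, for the whole second after the job is handed in: Every hub present rests upright (within 0.1 rad) and at rest with its underside within 6 mm of the seat of a spindle, the flap is shut (below 0.06 rad) and the toggle is on (above 0.85 rad) (all of step 2 and linear speed of each of hub1, hub2, hub3 below 0.02 m/s and value of joint flap below 0.06 rad and value of joint lever above 0.85 rad); the robot touches nothing.
It fails at once if a bystander is moved more than 4 cm (distance of any of tape, threadlock, driver, spanner, screwtray, mug, carton from where it was at the start of the episode above 0.04 m).
Of hub1, hub2, hub3 only 2 to 3 are there at a start; the rules pass over those that are not, and their reading is None.
At some moment in a run one of hub1, hub2, hub3 may be knocked a few centimetres aside while the robot is not near it.
Once in a run the grip may slacken for a moment while it holds something.
It also fails if it takes over 210 s, if anything falls off the work surface, if the arm or the gripper's body presses on something with over 40 N, if the wrist force passes 120 N, or if a joint passes its speed limit or range.

## Working session

There is one attempt and no reset: what is moved stays moved. The work goes in short steps, Python scripts to look and compute and a shell command to move; the robot and the scene stay as the last step left them, time stands still between calls to the robot, and variables do not carry over. Pictures are saved under pics/ and viewed, at most 14 in all, crops included, and the job is handed in when it is done.

```bash
mkdir -p pics
python3 - <<'E'
from rig import *
import cv2,numpy as np
s=sense();print(s)
for n in("top","side"):
    cv2.imwrite(f"pics/{n}0.png",capture(n));m=camera_model(n);print(n,{k:(np.round(v,3).tolist() if k=="world_from_camera" else v) for k,v in m.items()})
E
```

```text
{'time_s': 0.0, 'joints': array([-1.43540135e+00,  3.13441093e-01,  1.49846833e+00, -9.46012872e-06,
        1.33103123e+00, -2.23400346e-01]), 'dq': array([0.0002957 , 0.00214234, 0.00084855, 0.00078816, 0.0021691 ,
       0.00057776]), 'tau': array([-9.07719514e-04, -4.12266576e+01, -2.59746248e+01, -1.81861678e-04,
        4.17100178e-03,  1.90785960e-05]), 'eef_pos': array([ 184.29971817, -491.29164298,  230.72788649]), 'ee_rot': array([-6.73545151e-04,  9.83950927e-01,  1.78437999e-01,  2.50584918e-05]), 'force': array([ 0.39000501, -0.96174825, -0.51742698]), 'wrist_torque': array([-0.02617145, -0.02809606, -0.00689542]), 'grip_force': 0.0, 'grip_width': 1.0012371096910844}
top {'fx': 510.2924274413812, 'fy': 510.2924274413812, 'cx': 329.1425359748232, 'cy': 197.56546569462503, 'world_from_camera': [[0.027, 0.994, -0.107, 345.07], [-1.0, 0.026, -0.013, -78.822], [-0.01, 0.107, 0.994, 1515.931], [0.0, 0.0, 0.0, 1.0]]}
side {'fx': 460.1650884363696, 'fy': 460.1650884363696, 'cx': 319.7248291154354, 'cy': 196.6415705359036, 'world_from_camera': [[-0.711, 0.41, -0.571, -273.646], [-0.703, -0.433, 0.564, 712.347], [-0.016, 0.803, 0.596, 926.132], [0.0, 0.0, 0.0, 1.0]]}
```

View pics/top0.png

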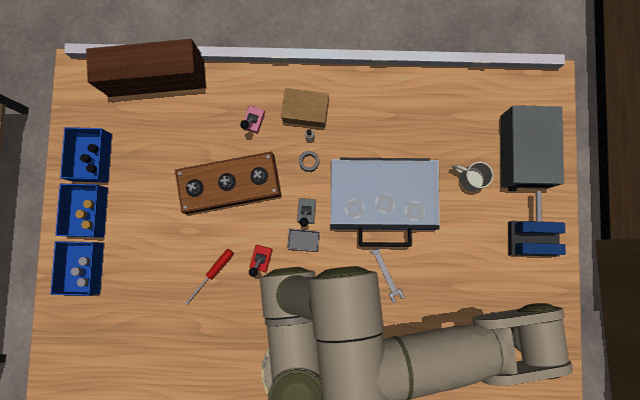

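View pics/side0.png

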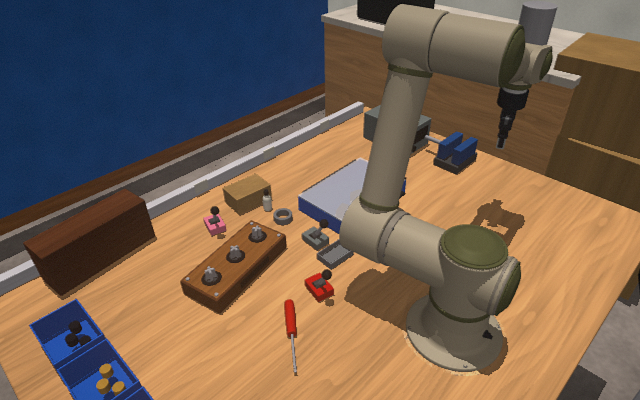

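Lever candidates: the grey switch at (306,210), pink at (253,120) and red at (260,258). I choose the grey one. Stand: walnut with spindles at (228,182), not the plain dark box at (147,68). Bin: flapped blue bin at (385,195), not the three open blue bins on the left. It shows three hubs, near (355,208), (385,203) and (415,211).

```bash
cat > h.py <<'E'
from rig import *
import cv2,numpy as np
from scipy.spatial.transform import Rotation as R
def ray(n,u,v,z):
    m=camera_model(n);T=m["world_from_camera"]
    d=T[:3,:3]@np.array([(u-m["cx"])/m["fx"],-(v-m["cy"])/m["fy"],-1.]);o=T[:3,3]
    return o+d*(z-o[2])/d[2]
def px(n,p):
    m=camera_model(n);T=m["world_from_camera"];c=T[:3,:3].T@(np.array(p)-T[:3,3])
    return np.array([m["cx"]-m["fx"]*c[0]/c[2],m["cy"]+m["fy"]*c[1]/c[2]])
def rot():
    q=sense()["ee_rot"];return R.from_quat([q[1],q[2],q[3],q[0]])
def go(p,yaw=None,pitch=0):
    """units (25mm) in tool axes to p; turn units (8deg) to the downward pose with tool-x at yaw (deg)"""
    s=sense();r=rot();d=r.inv().apply(np.array(p)-s["eef_pos"])/25
    out=[np.round(d,2).tolist()]
    if yaw is not None:
        best=None
        for k in range(2):
            t=R.from_euler('z',yaw+180*k,degrees=True)*R.from_euler('y',pitch*(1-2*k),degrees=True)*R.from_euler('x',180,degrees=True)
            v=(r.inv()*t).as_rotvec(degrees=True)/8
            if best is None or np.linalg.norm(v)<np.linalg.norm(best):best=v
        out.append(np.round(best,2).tolist())
    print("shift",out[0],"turn",out[1:],"eef",np.round(s["eef_pos"],1),"j",np.round(s["joints"],2),"t",round(s["time_s"],2))
E
python3 - <<'E'
from h import *
im=cv2.imread("pics/top0.png")
cv2.imwrite("pics/crop0.png",cv2.resize(im[90:260,170:445],None,fx=2.9,fy=2.9,interpolation=cv2.INTER_CUBIC))
for nm,u,v,z in[("rimFL",331,160,56),("rimFR",438,160,56),("NL",331,228,56),("NR",438,228,56),("hL",359,246,65),("hR",410,246,65),("s1",194,187,84),("s2",227,182,84),("s3",259,176,84),("ball",303,222,92),("levbase",306,209,25),("h1",355,208,39),("h2",385,203,39),("h3",415,211,39)]:print(nm,ray("top",u,v,z).round(1))
E
```

```text
rimFL [611.7 -62.4  56. ]
rimFR [ 619.6 -372.    56. ]
NL [414.7 -67.7  56. ]
NR [ 422.8 -372.9   56. ]
hL [ 365.5 -148.3   65. ]
hR [ 369.4 -292.3   65. ]
s1 [519.1 323.7  84. ]
s2 [535.8 230.6  84. ]
s3 [555.4 140.4  84. ]
ball [427.6  10.7  92. ]
levbase [469.8   7.3  25. ]
h1 [ 475.3 -135.7   39. ]
h2 [ 492.2 -222.4   39. ]
h3 [ 471.2 -309.6   39. ]
```

View pics/crop0.png

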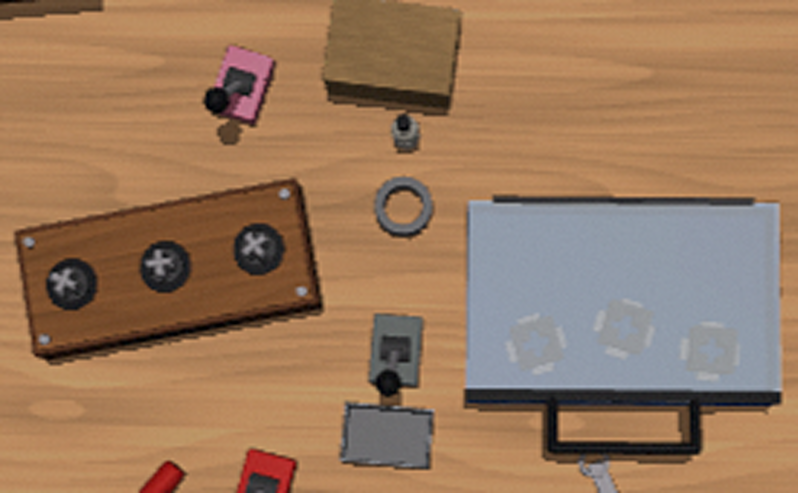

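The crop confirms the grey switch with its ball towards the robot, the walnut stand with three crossed spindles, and three hubs under the flap. The measured sizes agree: rim 310 mm, handle to hinge 246 mm, spindle pitch about 95 mm, hinge yaw about 1.5°. Next I turn the tool and go above the handle.

```bash
python3 -m crank '[[[0,0,0,0,0,-1,36],[0,0,0,0,0,-1,36],[0,0,0,0,0,-1,36],[0,0,0,0,0,-1,36],[0,0,0,0,0,-1,36],[0,0,0,0,0,-1,36],[0,0,0,0,0,-1,36],[0,0,0,0,0,-1,36]]]' 40
python3 -m crank '[[[0.9,0.6,0,0,0,-0.9,36],[0.9,0.6,0,0,0,0,36],[0.9,0.6,0,0,0,0,36],[0.9,0.6,0,0,0,0,36],[0.9,0.6,0,0,0,0,36],[0.9,0.6,0,0,0,0,36],[0.9,0.6,0,0,0,0,36],[0.9,0.6,0.3,0,0,0,36]]]'
python3 - <<'E'
from h import *
go([367.5,-220,120],91.5)
E
```

```text
time_s: 0.9
eef_pos: [184.3, -491.4, 231.0]
ee_rot: [-0.0, 0.738, 0.675, 0.0]
force: [0.5, -0.1, 0.1]
grip_width: 0.418
grip_force: 0.0
time_s: 1.7
eef_pos: [302.1, -309.2, 224.1]
ee_rot: [0.001, 0.696, 0.718, -0.0]
force: [1.3, 0.1, 0.4]
grip_width: 0.42
grip_force: 0.0
shift [3.49, 2.72, 4.16] turn [[0.0, 0.01, 0.03]] eef [ 302.1 -309.2  224.1] j [-1.07  0.11  1.77  0.    1.26 -1.1 ] t 1.7
```

```bash
python3 -m crank '[[[0.7,0.5,0.5,0,0,0,36],[0.7,0.5,0.7,0,0,0,36],[0.7,0.5,0.7,0,0,0,36],[0.7,0.5,0.7,0,0,0,36],[0.7,0.5,0.7,0,0,0,36],[0,0.2,0.6,0,0,0,36],[0,0,0.2,0,0,0,36],[0,0,0,0,0,0,36]]]'
python3 - <<'E'
from h import *
go([367.5,-220,46],91.5)
im=capture("top")
cv2.imwrite("pics/a.png",cv2.resize(im[180:300,330:450],None,fx=4.5,fy=4.5,interpolation=cv2.INTER_CUBIC))
E
```

```text
time_s: 2.5
eef_pos: [366.0, -220.3, 120.9]
ee_rot: [-0.001, 0.696, 0.718, -0.0]
force: [0.8, 0.1, 0.7]
grip_width: 0.427
grip_force: 0.0
shift [0.01, 0.07, 3.0] turn [[-0.01, -0.01, 0.03]] eef [ 366.  -220.3  120.9] j [-0.82  0.23  1.92 -0.    0.99 -0.85] t 2.5
```

View pics/a.png

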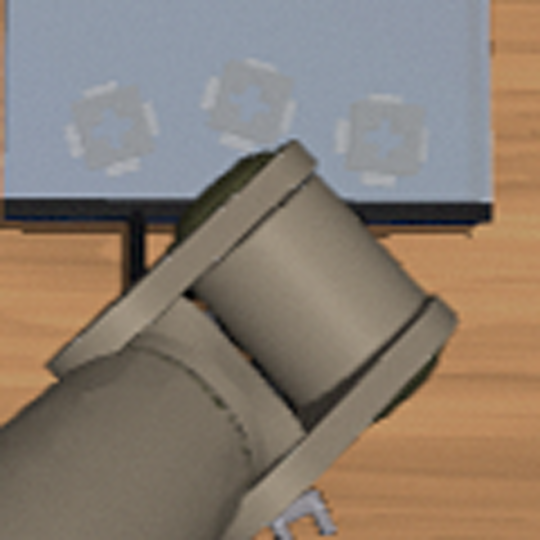

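The picture shows the wrist covering the handle, with the three hubs still visible. Next: descend and grip.

```bash
python3 -m crank '[[[0,0.05,0.5,0,0,0,36],[0,0,0.5,0,0,0,36],[0,0,0.5,0,0,0,36],[0,0,0.5,0,0,0,36],[0,0,0.5,0,0,0,36],[0,0,0.4,0,0,0,36],[0,0,0.1,0,0,0,36],[0,0,0,0,0,0,36]]]'
python3 -m crank '[[[0,0,0,0,0,0,20],[0,0,0,0,0,0,8],[0,0,0,0,0,0,4],[0,0,0,0,0,0,2],[0,0,0,0,0,0,2],[0,0,0,0,0,0,2],[0,0,0,0,0,0,2],[0,0,0,0,0,0,2]]]' 30
python3 - <<'E'
from h import *
go([367.5,-220,46],91.5)
E
```

```text
time_s: 3.35
eef_pos: [367.6, -220.6, 46.5]
ee_rot: [0.0, 0.696, 0.718, -0.0]
force: [-0.4, -0.4, 0.0]
grip_width: 0.423
grip_force: 0.0
time_s: 4.15
eef_pos: [370.5, -220.9, 47.5]
ee_rot: [0.004, 0.697, 0.717, 0.002]
force: [19.2, 6.7, -2.4]
grip_width: 0.123
grip_force: 31.2
shift [0.04, -0.12, 0.06] turn [[0.05, 0.02, 0.02]] eef [ 370.5 -220.9   47.5] j [-0.81  0.37  1.98  0.01  0.78 -0.85] t 4.15
```

Run:
```python
import numpy as np
N=32;h=np.array([616,53.]);r=np.hypot(245,12);a0=np.pi-np.arctan2(12,245)
def tcp(k):
    th=1.72*k/N;f=np.radians(1.6*k)
    b=h+r*np.array([np.cos(a0-th),np.sin(a0-th)])
    z=np.array([np.sin(f),-np.cos(f)]);y=np.array([np.cos(f),np.sin(f)])
    return b+19*z,y,z
for k in range(N):
    p,y,z=tcp(k);q=tcp(k+1)[0];d=(q-p)/25
    print(k,np.round([d@y,d@z],2),end=' ' if k%4<3 else '\n')
print(tcp(N)[0])
```

```text
0 [ 0.06 -0.53] 1 [ 0.1  -0.52] 2 [ 0.15 -0.51] 3 [ 0.19 -0.5 ]
4 [ 0.23 -0.49] 5 [ 0.27 -0.47] 6 [ 0.3  -0.45] 7 [ 0.34 -0.42]
8 [ 0.37 -0.39] 9 [ 0.4  -0.36] 10 [ 0.43 -0.33] 11 [ 0.46 -0.3 ]
12 [ 0.48 -0.26] 13 [ 0.5  -0.22] 14 [ 0.52 -0.18] 15 [ 0.53 -0.14]
16 [ 0.54 -0.1 ] 17 [ 0.55 -0.06] 18 [ 0.55 -0.01] 19 [0.55 0.03]
20 [0.54 0.07] 21 [0.54 0.11] 22 [0.52 0.16] 23 [0.51 0.2 ]
24 [0.49 0.24] 25 [0.47 0.27] 26 [0.45 0.31] 27 [0.42 0.34]
28 [0.39 0.38] 29 [0.36 0.4 ] 30 [0.33 0.43] 31 [0.29 0.45]
[679.09352009 281.58871185]
```

```bash
python3 -m crank '[[[0,0.18,-0.53,-0.2,0,0,2],[0,0.1,-0.52,-0.2,0,0,2],[0,0.15,-0.51,-0.2,0,0,2],[0,0.19,-0.5,-0.2,0,0,2],[0,0.23,-0.49,-0.2,0,0,2],[0,0.27,-0.47,-0.2,0,0,2],[0,0.3,-0.45,-0.2,0,0,2],[0,0.34,-0.42,-0.2,0,0,2]]]' 30
python3 - <<'E'
from h import *
go([367.5,-220,46],91.5)
E
```

```text
time_s: 4.95
eef_pos: [399.8, -220.0, 148.7]
ee_rot: [0.076, 0.691, 0.714, 0.078]
force: [-26.5, -7.2, 10.8]
grip_width: 0.129
grip_force: 31.4
shift [0.05, -2.15, 3.73] turn [[1.56, 0.01, 0.05]] eef [ 399.8 -220.   148.7] j [-0.86  0.16  1.94  0.21  0.91 -1.01] t 4.95
```

```bash
python3 -m crank '[[[0,0.27,-0.41,-0.2,0,0,2],[0,0.38,-0.36,-0.2,0,0,2],[0,0.43,-0.33,-0.2,0,0,2],[0,0.46,-0.3,-0.2,0,0,2],[0,0.48,-0.26,-0.2,0,0,2],[0,0.5,-0.22,-0.2,0,0,2],[0,0.52,-0.18,-0.2,0,0,2],[0,0.53,-0.14,-0.2,0,0,2]]]' 30
python3 - <<'E'
from h import *
go([367.5,-220,46],91.5)
E
```

```text
time_s: 5.75
eef_pos: [470.3, -218.7, 231.1]
ee_rot: [0.156, 0.679, 0.7, 0.158]
force: [-5.8, -6.5, 4.3]
grip_width: 0.128
grip_force: 31.6
shift [0.1, -6.92, 4.89] turn [[3.21, 0.02, 0.03]] eef [ 470.3 -218.7  231.1] j [-0.83  0.11  1.82  0.41  0.95 -1.06] t 5.75
```

```bash
python3 -m crank '[[[0,0.54,-0.1,-0.2,0,0,2],[0,0.55,-0.06,-0.2,0,0,2],[0,0.55,-0.01,-0.2,0,0,2],[0,0.55,0.03,-0.2,0,0,2],[0,0.54,0.07,-0.2,0,0,2],[0,0.54,0.11,-0.2,0,0,2],[0,0.52,0.16,-0.2,0,0,2],[0,0.51,0.2,-0.2,0,0,2]]]' 30
python3 - <<'E'
from h import *
go([367.5,-220,46],91.5)
E
```

```text
time_s: 6.55
eef_pos: [568.5, -215.7, 278.4]
ee_rot: [0.231, 0.657, 0.677, 0.236]
force: [-0.8, -6.7, -0.5]
grip_width: 0.129
grip_force: 31.7
shift [0.09, -12.08, 2.26] turn [[4.82, 0.02, 0.03]] eef [ 568.5 -215.7  278.4] j [-0.75  0.19  1.68  0.61  0.85 -1.09] t 6.55
```

```bash
python3 -m crank '[[[0,0.49,0.24,-0.2,0,0,2],[0,0.47,0.27,-0.2,0,0,2],[0,0.45,0.31,-0.2,0,0,2],[0,0.42,0.34,-0.2,0,0,2],[0,0.39,0.38,-0.2,0,0,2],[0,0.36,0.4,-0.2,0,0,2],[0,0.33,0.43,-0.2,0,0,2],[0,0.2,0.35,-0.2,0,0,2]]]' 30
python3 - <<'E'
from h import *
go([367.5,-220,46],91.5)
E
```

```text
time_s: 7.35
eef_pos: [672.9, -213.1, 283.5]
ee_rot: [0.304, 0.628, 0.646, 0.31]
force: [0.4, -7.6, 2.2]
grip_width: 0.128
grip_force: 32.3
shift [0.09, -15.05, -3.63] turn [[6.43, 0.02, 0.02]] eef [ 672.9 -213.1  283.5] j [-0.66  0.34  1.58  0.91  0.67 -1.27] t 7.35
```

```bash
python3 -m crank '[[[0,0.1,0,0,0,0,2],[0,0,0,0,0,0,2],[0,0,0,0,0,0,36],[0,0,0,0,0,0,36],[0,0,0,0,0,0,36],[0,0,0,0,0,0,36],[0,0,-0.3,0,0,0,36],[0,0,-0.6,0,0,0,36]]]' 30
python3 -m crank '[[[0,0,-0.8,0,0,0,36],[0,0,-0.8,0,0,0,36],[0,0,-0.8,0,0,0,36],[0,0,-0.8,0,0,0,60],[0,-0.6,-0.8,0.8,0,0,60],[0,-0.6,-0.8,0.8,0,0,60],[0,-0.6,-0.6,0.8,0,0,60],[0,-0.6,-0.5,0.8,0,0,60]]]' 30
python3 - <<'E'
from h import *
go([430,-220,230],91.5)
cv2.imwrite("pics/side1.png",capture("side"));cv2.imwrite("pics/top1.png",capture("top"))
E
```

```text
time_s: 8.15
eef_pos: [655.9, -211.2, 297.6]
ee_rot: [0.3, 0.628, 0.648, 0.31]
force: [0.6, 0.6, -0.1]
grip_width: 0.42
grip_force: 0.0
time_s: 8.95
eef_pos: [502.2, -216.4, 358.8]
ee_rot: [0.154, 0.68, 0.7, 0.157]
force: [0.4, 0.2, -0.1]
grip_width: 0.706
grip_force: 0.0
shift [-0.05, -4.82, 3.42] turn [[3.17, 0.01, 0.02]] eef [ 502.2 -216.4  358.8] j [-0.77  0.09  1.51  0.33  1.24 -0.86] t 8.95
```

View pics/top1.png

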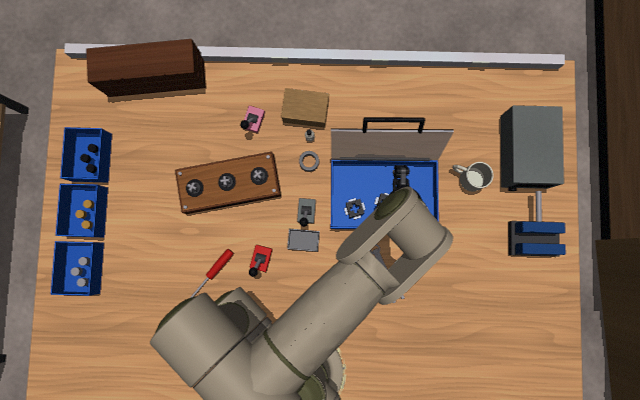

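The flap rests open at about (390,125), and hub1 at (355,208) is clear; the wrist hides the others. I move the arm back to see into the bin.

```bash
python3 -m crank '[[[0,-1,0.3,0.8,0,0,60],[0,-1,0.2,0.8,0,0,60],[0,-1,0,0.8,0,0,60],[0,-1,0,0.77,0,0,60],[0.4,-1,0,0,0,0,60],[0.5,-1,0,0,0,0,60],[0.5,-1,0,0,0,0,60],[0.5,-0.5,0,0,0,0,60]]]'
python3 -m crank '[[[1,-0.3,0,0,0,0,60],[1,-0.3,0,0,0,0,60],[0.5,-0.3,0,0,0,0,60],[0,0,0,0,0,0,60],[0,0,0,0,0,0,60],[0,0,0,0,0,0,60],[0,0,0,0,0,0,60],[0,0,0,0,0,0,60]]]'
python3 - <<'E'
from h import *
go([430,-220,230],91.5)
im=capture("top");cv2.imwrite("pics/top2.png",im)
A=cv2.resize(im[180:240,325:445],None,fx=5,fy=5,interpolation=cv2.INTER_CUBIC)
B=cv2.resize(im[150:210,170:290],None,fx=5,fy=5,interpolation=cv2.INTER_CUBIC)
cv2.imwrite("pics/c2.png",np.vstack([A,B])[:600])
E
```

```text
time_s: 9.85
eef_pos: [323.7, -173.1, 317.6]
ee_rot: [0.002, 0.696, 0.718, 0.003]
force: [1.0, 0.4, 0.8]
grip_width: 0.701
grip_force: 0.0
time_s: 10.65
eef_pos: [300.2, -112.7, 318.1]
ee_rot: [0.001, 0.696, 0.718, 0.002]
force: [-0.6, 0.1, -0.8]
grip_width: 0.705
grip_force: 0.0
shift [-4.45, 5.04, 3.54] turn [[0.03, -0.0, 0.03]] eef [ 300.2 -112.7  318.1] j [-0.73 -0.22  1.84  0.    1.53 -0.76] t 10.65
```

View pics/c2.png

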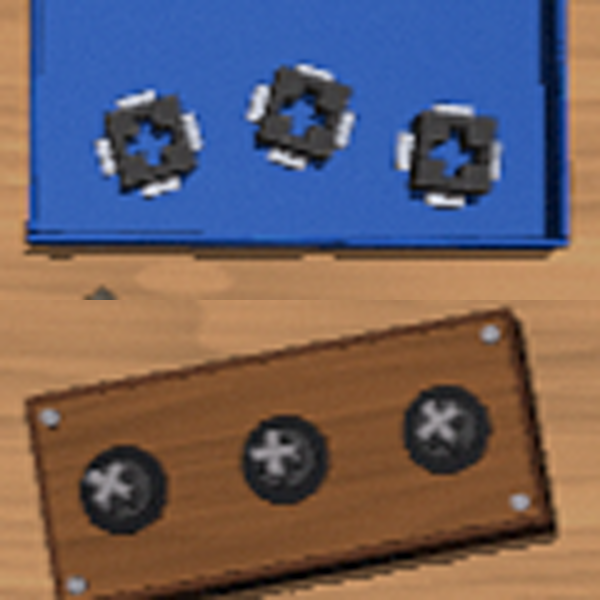

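White foot lugs are clear on all three hubs (near (355,208), (385,203), (415,211)); spindle crosses sit at about (193,187), (226,182), (259,175). Now I measure with masks.

```bash
cat > m.py <<'E'
from h import *
def blobs(mask,amin):
    n,l,st,c=cv2.connectedComponentsWithStats(mask.astype(np.uint8));return [(c[i],st[i,4]) for i in range(1,n) if st[i,4]>=amin]
def up(im,x0,x1,y0,y1,f=4):return cv2.resize(im[y0:y1,x0:x1],None,fx=f,fy=f,interpolation=cv2.INTER_CUBIC)
def uv(c,x0,y0,f=4):return (c[0]+.5)/f-.5+x0,(c[1]+.5)/f-.5+y0
def hubs(im,n="top",box=(331,436,170,226)):
    x0,x1,y0,y1=box;a=up(im,*box);hsv=cv2.cvtColor(a,cv2.COLOR_BGR2HSV)
    b=[(ray(n,*uv(c,x0,y0),13)[:2],s) for c,s in blobs((hsv[...,1]<90)&(hsv[...,2]>150),40)]
    P=np.array([p for p,s in b]);out=[]
    used=set()
    for i in range(len(P)):
        if i in used:continue
        g=[j for j in range(len(P)) if j not in used and np.linalg.norm(P[j]-P[i])<72]
        used|=set(g);q=P[g];c=(q.max(0)+q.min(0))/2 if len(g)==4 else q.mean(0)
        if len(g)==4:c=q.mean(0)
        d=q-c;an=np.degrees(np.angle(np.exp(1j*4*np.arctan2(d[:,1],d[:,0])).sum())/4)
        out.append((len(g),c.round(1),round(an,1),np.linalg.norm(d,axis=1).round(0)))
    return out
E
python3 - <<'E'
from m import *
im=cv2.imread("pics/top2.png")
for h in hubs(im):print(h)
box=(170,290,140,220);a=up(im,*box);hsv=cv2.cvtColor(a,cv2.COLOR_BGR2HSV)
br=(hsv[...,1]<70)&(hsv[...,2]>125)
for c,s in blobs(br,30):
    u,v=uv(c,170,140);print("bright",s,np.round([u,v],1),ray("top",u,v,50).round(1)[:2],ray("top",u,v,84).round(1)[:2])
dk=(hsv[...,2]<70)&(hsv[...,1]<120)
dk=cv2.morphologyEx(dk.astype(np.uint8),cv2.MORPH_CLOSE,np.ones((25,25)))
for c,s in blobs(dk,1500):
    u,v=uv(c,170,140);print("dark",s,np.round([u,v],1),ray("top",u,v,52).round(1)[:2])
for c,s in blobs(br,150):
    x,y=c.astype(int);
    l=br[y-26:y+26,x-26:x+26];ys,xs=np.nonzero(l);dx,dy=xs-26+x-c[0],ys-26+y-c[1]
    an=np.arctan2(dy,dx);w=np.hypot(dx,dy)**2
    print("img ang",np.degrees(np.angle((w*np.exp(4j*an)).sum())/4).round(1))
E
```

```text
(5, array([ 492. , -236.4]), np.float64(-15.2), array([30., 39., 14., 51., 30.]))
(4, array([ 476.8, -134.7]), np.float64(17.4), array([27., 27., 27., 27.]))
(3, array([ 473.6, -321.1]), np.float64(-6.4), array([29., 19., 29.]))
bright 136 [267.5 156.1] [619.6 123.1] [613.2 118.5]
bright 369 [257.1 173.7] [566.9 151.5] [561.7 146.2]
bright 134 [179.3 172.9] [563.5 378.5] [558.4 367.9]
bright 370 [224.2 180.1] [545.8 246.3] [541.1 238.8]
bright 369 [191.2 186.1] [525.7 341.6] [521.5 331.9]
bright 151 [273.5 189.9] [520.7 101.7] [516.6  97.5]
bright 117 [184.6 206.5] [465.7 357.4] [462.9 347.3]
dark 3828 [258.7 175.5] [561.5 146.2]
dark 3825 [226.5 181.5] [541.5 239. ]
dark 3822 [194.2 187.6] [521.4 331.8]
img ang -36.3
img ang -6.7
img ang 25.0
img ang -35.0
```

```bash
cat >> m.py <<'E'
from scipy.cluster.hierarchy import fcluster,linkage
def hubs(im,n="top",box=(333,434,170,226)):
    x0,x1,y0,y1=box;a=up(im,*box);hsv=cv2.cvtColor(a,cv2.COLOR_BGR2HSV)
    P=np.array([ray(n,*uv(c,x0,y0),13)[:2] for c,s in blobs((hsv[...,1]<90)&(hsv[...,2]>150),40)])
    dk=cv2.morphologyEx(((hsv[...,2]<90)&(hsv[...,1]<120)).astype(np.uint8),cv2.MORPH_OPEN,np.ones((9,9)))
    for c,s in blobs(dk,600):
        g=ray(n,*uv(c,x0,y0),30)[:2];q=P[np.linalg.norm(P-g,axis=1)<37];c=q.mean(0);d=q-c
        print("hub",g.round(1),len(q),c.round(1),"ang",np.degrees(np.angle(np.exp(4j*np.arctan2(d[:,1],d[:,0])).sum())/4).round(1),np.linalg.norm(d,axis=1).round(1))
def spindles(im,n="top",box=(170,290,140,220),S=((521.5,331.8),(541.3,239.0),(561.6,146.2))):
    x0,x1,y0,y1=box;a=up(im,*box);hsv=cv2.cvtColor(a,cv2.COLOR_BGR2HSV)
    br=(hsv[...,1]<70)&(hsv[...,2]>125);ys,xs=np.nonzero(br)
    W=np.array([ray(n,*uv(p,x0,y0),84)[:2] for p in zip(xs,ys)])
    for s in S:
        q=W[np.linalg.norm(W-s,axis=1)<16];c=q.mean(0);d=q-c
        print("spindle",c.round(1),len(q),"ang",np.degrees(np.angle((np.hypot(*d.T)**2*np.exp(4j*np.arctan2(d[:,1],d[:,0]))).sum())/4).round(1))
E
python3 - <<'E'
from m import *
im=cv2.imread("pics/top2.png");hubs(im);spindles(im)
go([476.8,-134.7,120],17.4)
E
```

```text
hub [ 494.7 -223.1] 4 [ 495.8 -224.3] ang -16.2 [27.3 26.6 27.1 27.5]
hub [ 475.5 -134.5] 4 [ 476.8 -134.7] ang 17.4 [27.3 26.9 27.  27.1]
hub [ 473.8 -310.7] 4 [ 474.5 -312.1] ang -5.8 [27.5 27.1 27.7 27.1]
spindle [521.5 331.9] 369 ang -22.6
spindle [541.1 238.8] 370 ang 8.9
spindle [561.7 146.2] 369 ang 38.3
shift [-1.1, 7.0, 7.96] turn [[0.02, -0.02, 9.29]] eef [ 300.2 -112.7  318.2] j [-0.73 -0.22  1.84  0.    1.53 -0.76] t 10.7
```

```bash
python3 -m crank '[[[0,0,0.3,0,0,-1,60],[0,0,0.5,0,0,-1,60],[-0.5,1,1,0,0,0,60],[-0.5,1,1,0,0,0,60],[-0.5,1,1,0,0,0,60],[-0.5,1,1,0,0,0,60],[-0.5,1,1,0,0,0,60],[-0.45,1,1,0,0,0,60]]]'
python3 -m crank '[[[0,0.48,0.9,0,0,0,60],[0,0,0,0,0,0,60],[0,0,0,0,0,0,60],[0,0,0,0,0,0,60],[0,0,0,0,0,0,60],[0,0,0,0,0,0,60],[0,0,0,0,0,0,60],[0,0,0,0,0,0,60]]]'
python3 - <<'E'
from m import *
go([476.8,-134.7,14],107.4)
E
```

```text
time_s: 11.5
eef_pos: [467.3, -137.1, 147.6]
ee_rot: [0.002, 0.59, 0.808, 0.001]
force: [0.6, -0.6, 1.2]
grip_width: 0.703
grip_force: 0.0
time_s: 12.3
eef_pos: [477.6, -133.3, 126.8]
ee_rot: [0.002, 0.59, 0.808, 0.001]
force: [0.3, 0.4, -1.4]
grip_width: 0.707
grip_force: 0.0
shift [-0.04, -0.07, 4.51] turn [[0.03, 0.01, 0.04]] eef [ 477.6 -133.3  126.8] j [-0.51  0.36  1.73  0.    1.05 -0.82] t 12.3
```

```bash
python3 -m crank '[[[-0.04,-0.07,0.7,0,0,0,60],[0,0,0.7,0,0,0,60],[0,0,0.7,0,0,0,60],[0,0,0.7,0,0,0,60],[0,0,0.7,0,0,0,60],[0,0,0.6,0,0,0,60],[0,0,0.3,0,0,0,60],[0,0,0.1,0,0,0,60]]]'
python3 -m crank '[[[0,0,0,0,0,0,60],[0,0,0,0,0,0,50],[0,0,0,0,0,0,40],[0,0,0,0,0,0,36],[0,0,0,0,0,0,36],[0,0,0,0,0,0,36],[0,0,0,0,0,0,36],[0,0,0,0,0,0,36]]]' 60
python3 - <<'E'
from m import *
go([476.8,-134.7,14],107.4);print(sense()["force"],sense()["wrist_torque"])
E
```

```text
time_s: 13.1
eef_pos: [476.5, -134.6, 13.6]
ee_rot: [0.001, 0.59, 0.808, 0.001]
force: [-0.5, 0.1, -0.6]
grip_width: 0.7
grip_force: 0.0
time_s: 13.9
eef_pos: [477.1, -134.9, 15.0]
ee_rot: [0.002, 0.589, 0.808, 0.001]
force: [-2.4, 0.5, 5.6]
grip_width: 0.502
grip_force: 62.0
shift [0.01, -0.01, 0.04] turn [[0.04, 0.02, 0.05]] eef [ 477.1 -134.9   15. ] j [-0.51  0.54  1.81  0.    0.79 -0.83] t 13.9
[-2.36325509  0.53273236  5.58449057] [ 0.00369398  0.33496041 -0.02252022]
```

```bash
python3 -m crank '[[[0,0,-0.3,0,0,0,36],[0,0,-0.5,0,0,0,36],[0,0,-0.8,0,0,0,36],[0,0,-0.9,0,0,0,36],[0,0,-1,0,0,0,36],[0,0,-1,0,0,0,36],[0,0,-1,0,0,0,36],[0,0,-0.5,0,0,0,36]]]' 60
python3 -m crank '[[[0.5,0.4,0,0,0,0,36],[1,0.7,0,0,0,0,36],[1,0.7,0,0,0,0,36],[1,0.7,0,0,0,0,36],[1,0.7,0,0,0,0,36],[1,0.7,0,0,0,0,36],[1,0.7,0,0,0,0,36],[1,0.7,0,0,0,0,36]]]'
python3 -m crank '[[[1,0.6,0,0,0,0,36],[1,0.6,0,0,0,0,36],[0.2,0.1,0,0,0,-0.6,36],[0,0,0,0,0,-1,36],[0,0,0,0,0,-1,36],[0,0,0,0,0,0,36],[0,0,0,0,0,0,36],[0,0,0,0,0,0,36]]]'
python3 - <<'E'
from m import *
go([561.6,146.2,100],128.3);im=capture("side")
u,v=px("side",[561.6,146.2,110]).astype(int);print(u,v)
cv2.imwrite("pics/s3.png",cv2.resize(im[v-60:v+50,u-70:u+70],None,fx=5,fy=5,interpolation=cv2.INTER_CUBIC))
im=capture("top");hubs(im)
E
```

```text
time_s: 14.7
eef_pos: [476.6, -134.9, 167.2]
ee_rot: [0.004, 0.589, 0.808, 0.002]
force: [-0.4, -0.4, -1.4]
grip_width: 0.507
grip_force: 61.4
time_s: 15.5
eef_pos: [545.2, 85.6, 165.4]
ee_rot: [0.002, 0.589, 0.808, 0.001]
force: [1.0, -0.7, -1.9]
grip_width: 0.503
grip_force: 61.4
time_s: 16.3
eef_pos: [559.2, 146.5, 164.8]
ee_rot: [0.002, 0.435, 0.9, 0.001]
force: [0.6, -0.0, -1.7]
grip_width: 0.503
grip_force: 61.4
shift [-0.06, 0.06, 2.59] turn [[0.03, 0.02, 0.01]] eef [559.2 146.5 164.8] j [ 0.05  0.48  1.43 -0.    1.22 -0.62] t 16.3
253 220
hub [ 500.8 -220.9] 4 [ 495.8 -224.2] ang -16.2 [27.4 26.5 27.1 27.5]
hub [ 473.7 -310.8] 4 [ 474.5 -312.1] ang -5.8 [27.5 27.2 27.7 27.1]
hub [ 478.2 -229.5] 2 [ 479.2 -233.1] ang 28.9 [19.7 19.7]
```

View pics/s3.png

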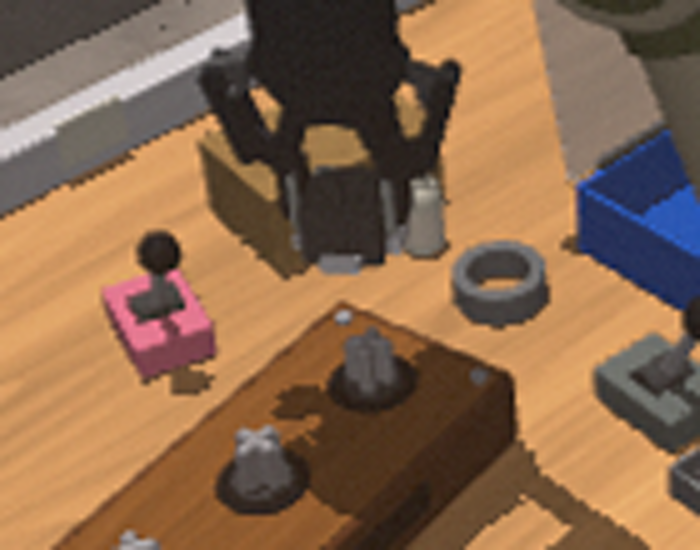

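```bash
python3 -m crank '[[[-0.06,0.06,0.4,0,0,0,36],[0,0,0.5,0,0,0,36],[0,0,0.5,0,0,0,36],[0,0,0.5,0,0,0,36],[0,0,0.4,0,0,0,36],[0,0,0.2,0,0,0,36],[0,0,0,0,0,0,36],[0,0,0,0,0,0,36]]]' 60
python3 - <<'E'
from m import *
go([561.6,146.2,64],128.3);im=capture("side")
u,v=183,160
print([px("side",[561.6,146.2,84]),px("side",[541.3,239,84]),px("side",[521.5,331.8,84])])
cv2.imwrite("pics/s4.png",cv2.resize(im[v:v+110,u-30:u+110],None,fx=5,fy=5,interpolation=cv2.INTER_CUBIC))
E
```

```text
time_s: 17.2
eef_pos: [561.9, 146.4, 102.3]
ee_rot: [0.002, 0.434, 0.901, 0.001]
force: [1.1, 0.4, -1.3]
grip_width: 0.501
grip_force: 61.4
shift [0.01, -0.02, 1.53] turn [[0.03, 0.02, 0.03]] eef [561.9 146.4 102.3] j [ 0.05  0.56  1.49 -0.    1.09 -0.62] t 17.2
[array([254.93113436, 227.80962343]), array([232.65193487, 247.51790384]), array([207.82587982, 269.28129526])]
```

View pics/s4.png

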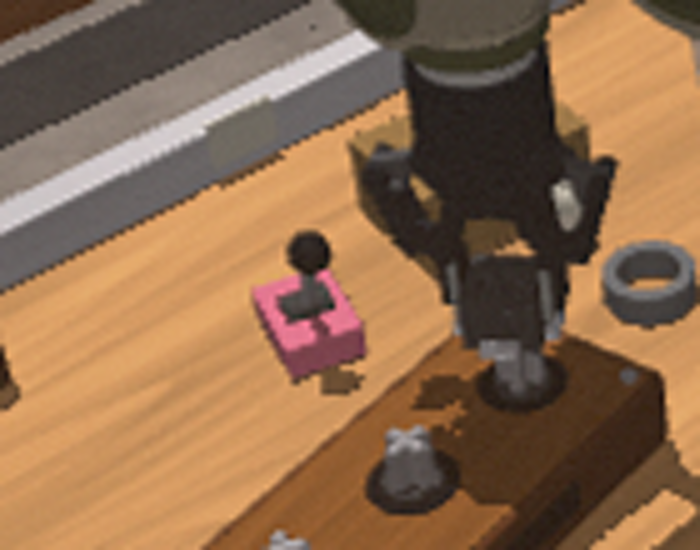

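```bash
python3 -m crank '[[[0,-0.02,0.1,0,0,0,36],[0,0,0.1,0,0,0,36],[0,0,0.1,0,0,0,36],[0,0,0.1,0,0,0,36],[0,0,0,0,0,0,36],[0,0,0,0,0,0,36],[0,0,0,0,0,0,36],[0,0,0,0,0,0,36]]]' 60
python3 - <<'E'
from m import *
go([561.6,146.2,64],128.3);print(sense()["force"],sense()["wrist_torque"])
E
```

```text
time_s: 18.05
eef_pos: [561.2, 146.0, 91.9]
ee_rot: [0.002, 0.434, 0.901, 0.001]
force: [-1.4, 0.1, -2.0]
grip_width: 0.499
grip_force: 61.6
shift [0.0, 0.01, 1.12] turn [[0.02, 0.02, 0.03]] eef [561.2 146.   91.9] j [ 0.05  0.57  1.5  -0.    1.07 -0.62] t 18.05
[-1.44419892  0.1093104  -2.04521613] [-0.11416971  0.24202071  0.01209982]
```

```bash
python3 -m crank '[[[0,0,0.1,0,0,0,36],[0,0,0.1,0,0,0,36],[0,0,0.1,0,0,0,36],[0,0,0.1,0,0,0,36],[0,0,0,0,0,0,36],[0,0,0,0,0,0,36],[0,0,0,0,0,0,36],[0,0,0,0,0,0,36]]]' 60
python3 - <<'E'
from m import *
go([561.6,146.2,64],128.3);print(sense()["force"],sense()["wrist_torque"])
E
```

```text
time_s: 18.85
eef_pos: [560.6, 145.5, 81.5]
ee_rot: [0.001, 0.434, 0.901, -0.0]
force: [-4.3, -4.0, -2.7]
grip_width: 0.501
grip_force: 61.9
shift [-0.0, 0.05, 0.7] turn [[0.01, 0.01, 0.03]] eef [560.6 145.5  81.5] j [ 0.05  0.58  1.51 -0.    1.05 -0.62] t 18.85
[-4.31460059 -3.96080792 -2.67758216] [-0.69906279  0.69538729 -0.02116404]
```

Engaged with low force, so I go home and ease 1 mm sideways.

```bash
python3 -m crank '[[[0,-0.05,0.1,0,0,0,36],[0,0,0.1,0,0,0,36],[0,0,0.1,0,0,0,36],[0,0,0.1,0,0,0,36],[0,0,0.1,0,0,0,36],[0,0,0.1,0,0,0,36],[0,0,0.08,0,0,0,36],[0,0,0,0,0,0,36]]]' 60
python3 - <<'E'
from m import *
go([561.6,146.2,64],128.3);print(sense()["force"],sense()["wrist_torque"])
E
```

```text
time_s: 19.65
eef_pos: [560.3, 145.2, 64.6]
ee_rot: [0.002, 0.434, 0.901, 0.001]
force: [0.3, -0.1, -1.8]
grip_width: 0.501
grip_force: 62.0
shift [-0.0, 0.06, 0.03] turn [[0.02, 0.02, 0.03]] eef [560.3 145.2  64.6] j [ 0.05  0.6   1.52 -0.    1.01 -0.62] t 19.65
[ 0.29622254 -0.10742163 -1.81784879] [-0.02187473 -0.00373824  0.02733435]
```

```bash
python3 -m crank '[[[0,0,0,0,0,0,60],[0,0,0,0,0,0,60],[0,0,0,0,0,0,60],[0,0,-0.5,0,0,0,60],[0,0,-1,0,0,0,60],[0,0,-1,0,0,0.8,60],[0,0,-1,0,0,1,60],[0,0,-0.8,0,0,1,60]]]' 60
python3 -m crank '[[[0,0,0,0,0,1,60],[0,0,0,0,0,1,60],[0,0,0,0,0,1,60],[0,0,0,0,0,1,60],[-0.5,0,0,0,0,0,60],[-1,0.15,0,0,0,0,60],[-1,0.15,0,0,0,0,60],[-1,0.15,0,0,0,0,60]]]'
python3 -m crank '[[[-1,0.15,0,0,0,0,60],[-1,0.15,0,0,0,0,60],[-1,0.15,0,0,0,0,60],[-1,0.15,0,0,0,0,60],[-1,0.15,0,0,0,0,60],[-1,0.15,0,0,0,0,60],[-1,0.15,0,0,0,0,60],[-1,0.15,0,0,0,0,60]]]'
python3 - <<'E'
from m import *
go([495.8,-224.3,120],73.8)
im=capture("side");u,v=px("side",[560,145,88]).astype(int)
cv2.imwrite("pics/s5.png",cv2.resize(im[v-50:v+50,u-70:u+50],None,fx=5,fy=5,interpolation=cv2.INTER_CUBIC))
E
```

```text
time_s: 20.45
eef_pos: [560.3, 145.3, 175.2]
ee_rot: [0.003, 0.603, 0.798, 0.002]
force: [-0.2, -0.2, 0.1]
grip_width: 0.704
grip_force: 0.0
time_s: 21.25
eef_pos: [546.5, 56.4, 173.1]
ee_rot: [0.001, 0.796, 0.605, 0.002]
force: [1.3, 0.9, -0.4]
grip_width: 0.704
grip_force: 0.0
time_s: 22.05
eef_pos: [520.5, -144.2, 173.0]
ee_rot: [0.002, 0.797, 0.605, 0.002]
force: [0.5, -0.2, 0.1]
grip_width: 0.702
grip_force: 0.0
shift [-3.35, -0.1, 2.12] turn [[0.03, -0.01, 0.07]] eef [ 520.5 -144.2  173. ] j [-0.49  0.39  1.54  0.    1.2  -0.22] t 22.05
```

View pics/s5.png

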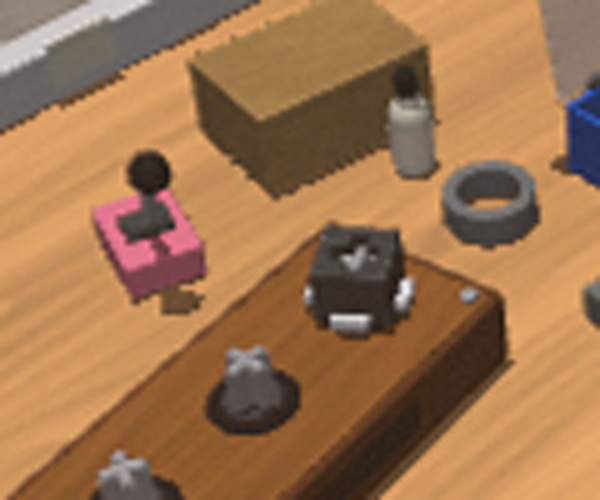

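Hub seated flat on spindle 3 (crop (358,280)), with the teeth tips visible in the bore. I check hub B's position before descending.

```bash
python3 -m crank '[[[-0.8,0,0,0,0,0.07,60],[-0.8,0,0,0,0,0,60],[-0.8,0,0,0,0,0,60],[-0.9,-0.1,0,0,0,0,60],[0,0,0.5,0,0,0,60],[0,0,0.7,0,0,0,60],[0,0,0.6,0,0,0,60],[0,0,0,0,0,0,60]]]'
python3 - <<'E'
from m import *
go([495.8,-224.3,14],73.8)
im=capture("top");hubs(im)
im=capture("side");u,v=px("side",[495.8,-224,20]).astype(int);print(u,v)
cv2.imwrite("pics/s6.png",cv2.resize(im[v-60:v+40,u-60:u+60],None,fx=5,fy=5,interpolation=cv2.INTER_CUBIC))
E
```

```text
time_s: 22.9
eef_pos: [494.8, -220.0, 125.2]
ee_rot: [-0.001, 0.8, 0.6, 0.001]
force: [-0.1, -0.4, 0.4]
grip_width: 0.701
grip_force: 0.0
shift [-0.16, 0.08, 4.45] turn [[0.0, -0.02, -0.01]] eef [ 494.8 -220.   125.2] j [-0.64  0.45  1.59  0.    1.1  -0.35] t 22.9
hub [ 497.  -236.8] 0 [nan nan] ang 0.0 []
hub [ 462.8 -321.8] 2 [ 459.4 -323.7] ang 37.1 [20.1 20.1]
357 198m.py:25: RuntimeWarning: Mean of empty slice.
  g=ray(n,*uv(c,x0,y0),30)[:2];q=P[np.linalg.norm(P-g,axis=1)<37];c=q.mean(0);d=q-c
  ret = um.true_divide(
```

```bash
python3 -m crank '[[[-0.16,0.08,0.7,0,0,0,60],[0,0,0.7,0,0,0,60],[0,0,0.7,0,0,0,60],[0,0,0.6,0,0,0,60],[0,0,0.3,0,0,0,60],[0,0,0.1,0,0,0,60],[0,0,0,0,0,0,60],[0,0,0,0,0,0,60]]]'
python3 -m crank '[[[0,0,0.3,0,0,0,60],[0,0,0.3,0,0,0,60],[0,0,0.3,0,0,0,60],[0,0,0.3,0,0,0,60],[0,0,0.12,0,0,0,60],[0,0,0,0,0,0,60],[0,0,0,0,0,0,60],[0,0,0,0,0,0,60]]]'
python3 - <<'E'
from m import *
go([495.8,-224.3,14],73.8)
E
```

```text
time_s: 23.8
eef_pos: [497.4, -225.7, 50.5]
ee_rot: [0.002, 0.801, 0.599, 0.002]
force: [-0.4, 0.4, -0.6]
grip_width: 0.704
grip_force: 0.0
time_s: 24.6
eef_pos: [497.3, -225.6, 16.9]
ee_rot: [0.001, 0.801, 0.599, 0.002]
force: [0.0, 0.3, 0.3]
grip_width: 0.706
grip_force: 0.0
shift [0.03, -0.07, 0.12] turn [[0.03, -0.01, -0.03]] eef [ 497.3 -225.6   16.9] j [-0.64  0.62  1.66  0.    0.86 -0.36] t 24.6
```

```bash
python3 -m crank '[[[0.03,-0.07,0.1,0,0,0,60],[0,0,0,0,0,0,50],[0,0,0,0,0,0,40],[0,0,0,0,0,0,36],[0,0,0,0,0,0,36],[0,0,0,0,0,0,36],[0,0,0,0,0,0,36],[0,0,0,0,0,0,36]]]' 60
python3 - <<'E'
from m import *
go([495.8,-224.3,14],73.8);print(sense()["force"],sense()["wrist_torque"])
E
```

```text
time_s: 25.4
eef_pos: [495.8, -224.3, 14.3]
ee_rot: [0.001, 0.801, 0.599, 0.002]
force: [0.1, 0.6, 4.8]
grip_width: 0.503
grip_force: 62.1
shift [0.0, 0.0, 0.01] turn [[0.03, -0.01, -0.02]] eef [ 495.8 -224.3   14.3] j [-0.64  0.62  1.66  0.    0.86 -0.36] t 25.4
[0.10582868 0.56667141 4.78006563] [ 0.20291046  0.16891926 -0.01713495]
```

```bash
python3 -m crank '[[[0,0,-0.3,0,0,0,36],[0,0,-0.5,0,0,0,36],[0,0,-0.8,0,0,0,36],[0,0,-0.9,0,0,0,36],[0,0,-1,0,0,0,36],[0,0,-1,0,0,0,36],[0,0,-1,0,0,0,36],[0,0,-0.5,0,0,0,36]]]' 60
python3 -m crank '[[[0.5,-0.1,0,0,0,0,36],[0.9,-0.2,0,0,0,0,36],[0.9,-0.2,0,0,0,0,36],[1,-0.2,0,0,0,0,36],[1,-0.2,0,0,0,0,36],[1,-0.2,0,0,0,0,36],[1,-0.2,0,0,0,0,36],[1,-0.2,0,0,0,0,36]]]'
python3 -m crank '[[[1,-0.2,0,0,0,0,36],[1,-0.2,0,0,0,0,36],[1,-0.2,0,0,0,0,36],[1,-0.2,0,0,0,0,36],[1,-0.2,0,0,0,0,36],[1,-0.2,0,0,0,0,36],[1,-0.2,0,0,0,0,36],[1,-0.2,0,0,0,0,36]]]'
python3 -m crank '[[[1,-0.2,0,0,0,0,36],[1,-0.2,0,0,0,0,36],[0.7,-0.1,0,0,0,0,36],[0.2,0,0,0,0,-0.9,36],[0,0,0,0,0,-0.9,36],[0,0,0,0,0,-0.9,36],[0,0,0,0,0,-0.4,36],[0,0,0,0,0,0,36]]]'
python3 - <<'E'
from m import *
go([540.4,238.3,100],98.9)
im=capture("top");hubs(im)
E
```

```text
time_s: 26.2
eef_pos: [495.5, -224.6, 166.9]
ee_rot: [0.003, 0.801, 0.599, 0.002]
force: [0.5, -0.4, -2.6]
grip_width: 0.503
grip_force: 61.4
time_s: 27.0
eef_pos: [509.7, -36.6, 162.9]
ee_rot: [0.0, 0.801, 0.599, 0.001]
force: [-0.2, -0.1, -0.8]
grip_width: 0.5
grip_force: 61.4
time_s: 27.8
eef_pos: [527.5, 166.3, 162.9]
ee_rot: [0.0, 0.801, 0.599, 0.001]
force: [0.3, 0.6, -1.1]
grip_width: 0.504
grip_force: 61.4
time_s: 28.6
eef_pos: [536.1, 238.1, 162.9]
ee_rot: [0.001, 0.653, 0.757, 0.0]
force: [0.3, -0.8, -1.5]
grip_width: 0.504
grip_force: 61.3
shift [-0.02, 0.17, 2.52] turn [[0.01, 0.0, -0.06]] eef [536.1 238.1 162.9] j [ 0.22  0.5   1.4  -0.    1.23  0.07] t 28.6
hub [ 473.8 -310.8] 4 [ 474.5 -312.1] ang -5.7 [27.4 27.1 27.6 27.2]
```

```bash
python3 -m crank '[[[-0.02,0.17,0.4,0,0,-0.06,36],[0,0,0.5,0,0,0,36],[0,0,0.5,0,0,0,36],[0,0,0.5,0,0,0,36],[0,0,0.4,0,0,0,36],[0,0,0.2,0,0,0,36],[0,0,0,0,0,0,36],[0,0,0,0,0,0,36]]]' 60
python3 -m crank '[[[0,0,0.15,0,0,0,36],[0,0,0.15,0,0,0,36],[0,0,0.15,0,0,0,36],[0,0,0.15,0,0,0,36],[0,0,0,0,0,0,36],[0,0,0,0,0,0,36],[0,0,0,0,0,0,36],[0,0,0,0,0,0,36]]]' 60
python3 - <<'E'
from m import *
go([540.4,238.3,64],98.9);print(sense()["force"],sense()["wrist_torque"])
E
```

```text
time_s: 29.45
eef_pos: [541.9, 237.8, 102.2]
ee_rot: [0.002, 0.65, 0.76, 0.002]
force: [0.6, 0.6, -1.1]
grip_width: 0.501
grip_force: 61.4
time_s: 30.25
eef_pos: [540.7, 238.4, 86.7]
ee_rot: [0.0, 0.65, 0.76, 0.001]
force: [-5.6, 4.0, 2.0]
grip_width: 0.502
grip_force: 62.0
shift [-0.0, -0.02, 0.91] turn [[0.01, -0.01, -0.0]] eef [540.7 238.4  86.7] j [0.22 0.6  1.47 0.   1.08 0.06] t 30.25
[-5.59832089  4.03792994  2.03347482] [ 0.4910591   1.00432221 -0.07222824]
```

```bash
python3 -m crank '[[[0.04,-0.05,0.1,0,0,0,36],[0,0,0.1,0,0,0,36],[0,0,0.1,0,0,0,36],[0,0,0.1,0,0,0,36],[0,0,0.1,0,0,0,36],[0,0,0,0,0,0,36],[0,0,0,0,0,0,36],[0,0,0,0,0,0,36]]]' 60
python3 - <<'E'
from m import *
go([540.4,238.3,64],98.9);print(sense()["force"],sense()["wrist_torque"])
E
```

```text
time_s: 31.05
eef_pos: [540.4, 238.6, 74.3]
ee_rot: [0.001, 0.65, 0.76, 0.001]
force: [0.4, 2.4, -2.1]
grip_width: 0.504
grip_force: 61.8
shift [-0.01, -0.0, 0.41] turn [[0.03, 0.0, -0.0]] eef [540.4 238.6  74.3] j [ 0.22  0.61  1.48 -0.    1.05  0.06] t 31.05
[ 0.41124738  2.44132012 -2.09842644] [ 0.21026435  0.06155762 -0.04334099]
```

```bash
python3 -m crank '[[[0,0,0.15,0,0,0,36],[0,0,0.15,0,0,0,36],[0,0,0.1,0,0,0,36],[0,0,0,0,0,0,36],[0,0,0,0,0,0,36],[0,0,0,0,0,0,60],[0,0,0,0,0,0,60],[0,0,0,0,0,0,60]]]' 60
python3 -m crank '[[[0,0,-0.3,0,0,0,60],[0,0,-0.6,0,0,0,60],[0,0,-1,0,0,0,60],[0,0,-1,0,0,0.9,60],[0,0,-1,0,0,0.94,60],[-0.6,0,-0.5,0,0,0,60],[-1,0,0,0,0,0,60],[-1,0,0,0,0,0,60]]]'
python3 -m crank '[[[-1,0,0,0,0,0,60],[-1,0,0,0,0,0,60],[-1,0,0,0,0,0,60],[-1,0,0,0,0,0,60],[-1,0,0,0,0,0,60],[-1,0,0,0,0,0,60],[-1,0,0,0,0,0,60],[-1,0,0,0,0,0,60]]]'
python3 - <<'E'
from m import *
go([474.5,-312.1,120],84.2)
im=capture("side");cv2.imwrite("pics/s7.png",cv2.resize(im[190:310,165:305],None,fx=5,fy=5,interpolation=cv2.INTER_CUBIC))
im=capture("top");hubs(im)
E
```

```text
time_s: 31.85
eef_pos: [540.8, 238.4, 64.6]
ee_rot: [0.002, 0.65, 0.76, 0.002]
force: [0.0, -0.2, 0.4]
grip_width: 0.702
grip_force: 0.0
time_s: 32.65
eef_pos: [533.0, 172.4, 174.5]
ee_rot: [0.002, 0.741, 0.672, 0.002]
force: [0.4, -0.5, -0.1]
grip_width: 0.703
grip_force: 0.0
time_s: 33.45
eef_pos: [512.2, -26.8, 174.1]
ee_rot: [0.001, 0.741, 0.672, 0.001]
force: [0.1, -0.1, 0.6]
grip_width: 0.699
grip_force: 0.0
shift [-11.5, -0.39, 2.16] turn [[0.03, -0.0, 0.02]] eef [512.2 -26.8 174.1] j [-0.28  0.34  1.62  0.    1.18 -0.18] t 33.45
hub [550.8 -90.9] 6 [563.4 -79. ] ang 33.2 [22.2 13.8 13.   7.6  6.4 32.8]
hub [ 473.8 -310.9] 4 [ 474.5 -312.1] ang -5.9 [27.5 27.1 27.7 27.1]
```

View pics/s7.png

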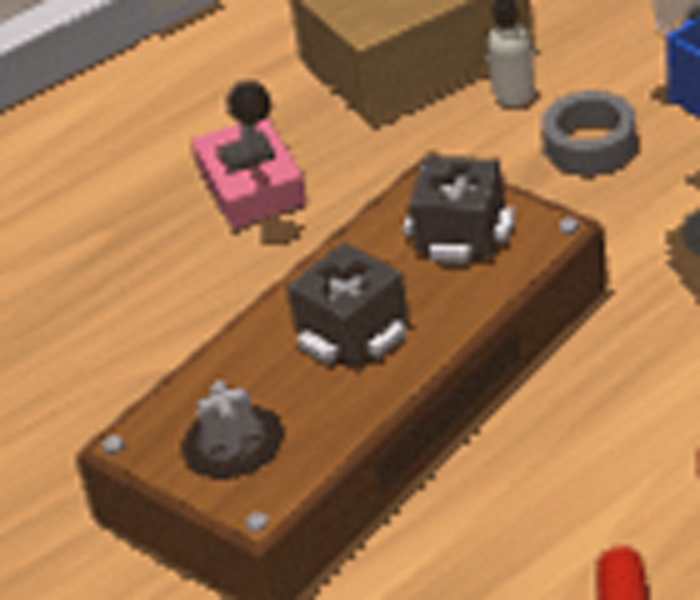

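Two hubs are seated: spindle 2 at crop (348,305), spindle 3 at (457,210). Spindle 1 is free. Third hub unmoved at (474.5,-312.1).

```bash
python3 -m crank '[[[-1,0,0,0,0,0,58],[-1,0,0,0,0,0,58],[-1,0,0,0,0,0,58],[-1,-0.1,0,0,0,0,58],[-1,-0.1,0,0,0,0,58],[-1,-0.1,0,0,0,0,58],[-1,-0.1,0,0,0,0,58],[-1,0,0,0,0,0,58]]]' 60
python3 -m crank '[[[-1,0,0,0,0,0,58],[-1,0,0,0,0,0,58],[-1,0,0,0,0,0,58],[-0.5,0,0,0,0,0,58],[0,0,0.7,0,0,0,58],[0,0,0.8,0,0,0,58],[0,0,0.6,0,0,0,58],[0,0,0,0,0,0,58]]]' 60
python3 - <<'E'
from m import *
go([474.5,-312.1,14],84.2)
E
```

```text
time_s: 34.35
eef_pos: [482.0, -223.7, 174.0]
ee_rot: [0.001, 0.741, 0.671, 0.002]
force: [1.0, 0.9, -0.2]
grip_width: 0.681
grip_force: 0.0
time_s: 35.15
eef_pos: [473.3, -308.8, 119.7]
ee_rot: [-0.001, 0.742, 0.671, 0.002]
force: [0.3, 0.3, 0.4]
grip_width: 0.679
grip_force: 0.0
shift [-0.14, 0.06, 4.23] turn [[0.01, -0.02, 0.01]] eef [ 473.3 -308.8  119.7] j [-0.79  0.51  1.52  0.    1.12 -0.69] t 35.15
```

```bash
python3 -m crank '[[[-0.1,0.02,0.7,0,0,0,58],[0,0,0.7,0,0,0,58],[0,0,0.7,0,0,0,58],[0,0,0.5,0,0,0,58],[0,0,0.2,0,0,0,58],[0,0,0,0,0,0,58],[0,0,0,0,0,0,58],[0,0,0,0,0,0,58]]]'
python3 - <<'E'
from m import *
go([474.5,-312.1,14],84.2)
E
```

```text
time_s: 35.95
eef_pos: [474.9, -312.9, 52.4]
ee_rot: [0.002, 0.742, 0.67, 0.002]
force: [0.5, -0.6, -0.0]
grip_width: 0.681
grip_force: 0.0
shift [0.03, -0.03, 1.53] turn [[0.04, 0.0, -0.0]] eef [ 474.9 -312.9   52.4] j [-0.79  0.6   1.57  0.    0.97 -0.69] t 35.95
```

```bash
python3 -m crank '[[[0.03,-0.03,0.3,0,0,0,58],[0,0,0.3,0,0,0,58],[0,0,0.3,0,0,0,58],[0,0,0.3,0,0,0,58],[0,0,0.2,0,0,0,58],[0,0,0.13,0,0,0,58],[0,0,0,0,0,0,58],[0,0,0,0,0,0,58]]]'
python3 -m crank '[[[0,0,0,0,0,0,58],[0,0,0,0,0,0,50],[0,0,0,0,0,0,40],[0,0,0,0,0,0,36],[0,0,0,0,0,0,36],[0,0,0,0,0,0,36],[0,0,0,0,0,0,36],[0,0,0,0,0,0,36]]]' 60
python3 - <<'E'
from m import *
go([474.5,-312.1,14],84.2);print(sense()["force"],sense()["wrist_torque"])
E
```

```text
time_s: 36.75
eef_pos: [474.2, -311.9, 13.4]
ee_rot: [0.001, 0.742, 0.67, 0.002]
force: [0.1, -1.1, 1.2]
grip_width: 0.682
grip_force: 0.0
time_s: 37.55
eef_pos: [474.3, -312.0, 13.8]
ee_rot: [0.002, 0.742, 0.67, 0.002]
force: [-1.1, 1.0, 6.0]
grip_width: 0.5
grip_force: 62.3
shift [-0.0, 0.01, -0.01] turn [[0.03, -0.0, -0.01]] eef [ 474.3 -312.    13.8] j [-0.79  0.66  1.59  0.    0.89 -0.69] t 37.55
[-1.0774568   1.01400315  6.01242285] [ 0.15898425  0.23306837 -0.01634704]
```

```bash
python3 -m crank '[[[0,0,-0.3,0,0,0,36],[0,0,-0.5,0,0,0,36],[0,0,-0.8,0,0,0,36],[0,0,-0.9,0,0,0,36],[0,0,-1,0,0,0,36],[0,0,-1,0,0,0,36],[0,0,-1,0,0,0,36],[0,0,-0.5,0,0,0,36]]]' 60
python3 -m crank '[[[0.5,0,0,0,0,0,36],[0.9,0,0,0,0,0,36],[1,0,0,0,0,0,36],[1,0,0,0,0,0,36],[1,0,0,0,0,0,36],[1,0,0,0,0,0,36],[1,0,0,0,0,0,36],[1,0,0,0,0,0,36]]]'
python3 -m crank '[[[1,0,0,0,0,0,36],[1,0,0,0,0,0,36],[1,0,0,0,0,0,36],[1,0,0,0,0,0,36],[1,0,0,0,0,0,36],[1,0,0,0,0,0,36],[1,0,0,0,0,0,36],[1,0,0,0,0,0,36]]]'
python3 -m crank '[[[1,-0.1,0,0,0,0,36],[1,-0.1,0,0,0,0,36],[1,-0.1,0,0,0,0,36],[1,-0.1,0,0,0,0,36],[1,-0.1,0,0,0,0,36],[1,-0.1,0,0,0,0,36],[1,-0.1,0,0,0,0,36],[1,0,0,0,0,0,36]]]'
python3 -m crank '[[[0.8,0,0,0,0,0,36],[0.4,0,0,0,0,0,36],[0.2,0,0,0,0,0.7,36],[0,0,0,0,0,0.7,36],[0,0,0,0,0,0.7,36],[0,0,0,0,0,0,36],[0,0,0,0,0,0,36],[0,0,0,0,0,0,36]]]'
python3 - <<'E'
from m import *
go([520.7,331.2,100],67.4)
E
```

```text
time_s: 38.35
eef_pos: [473.9, -312.2, 166.1]
ee_rot: [0.003, 0.742, 0.67, 0.002]
force: [0.3, 0.3, -1.6]
grip_width: 0.503
grip_force: 61.6
time_s: 39.15
eef_pos: [491.5, -125.6, 162.0]
ee_rot: [0.0, 0.742, 0.67, 0.001]
force: [0.1, -0.6, -1.5]
grip_width: 0.502
grip_force: 61.5
time_s: 39.95
eef_pos: [511.5, 73.0, 162.1]
ee_rot: [0.0, 0.742, 0.67, 0.001]
force: [0.6, -0.0, -1.9]
grip_width: 0.505
grip_force: 61.5
time_s: 40.75
eef_pos: [514.0, 273.4, 162.0]
ee_rot: [0.001, 0.742, 0.67, 0.0]
force: [-0.1, -0.5, -1.8]
grip_width: 0.505
grip_force: 61.5
time_s: 41.55
eef_pos: [518.9, 306.6, 163.3]
ee_rot: [0.001, 0.832, 0.555, 0.002]
force: [0.1, 0.1, -2.0]
grip_width: 0.501
grip_force: 61.5
shift [0.93, -0.32, 2.53] turn [[0.02, -0.01, 0.01]] eef [518.9 306.6 163.3] j [ 0.34  0.54  1.35 -0.    1.25  0.73] t 41.55
```

```bash
python3 -m crank '[[[0.5,-0.15,0,0,0,0,36],[0.43,-0.17,0.2,0,0,0,36],[0,0,0.4,0,0,0,36],[0,0,0.5,0,0,0,36],[0,0,0.5,0,0,0,36],[0,0,0.5,0,0,0,36],[0,0,0.3,0,0,0,36],[0,0,0.1,0,0,0,36]]]' 60
python3 -m crank '[[[0,0,0,0,0,0,36],[0,0,0,0,0,0,36],[0,0,0,0,0,0,36],[0,0,0,0,0,0,36],[0,0,0,0,0,0,36],[0,0,0,0,0,0,36],[0,0,0,0,0,0,36],[0,0,0,0,0,0,36]]]' 60
python3 - <<'E'
from m import *
go([520.7,331.2,64],67.4)
E
```

```text
time_s: 42.35
eef_pos: [520.7, 331.0, 99.9]
ee_rot: [0.001, 0.832, 0.554, 0.001]
force: [-0.8, 0.1, -1.5]
grip_width: 0.504
grip_force: 61.5
time_s: 43.15
eef_pos: [521.0, 331.3, 101.1]
ee_rot: [0.001, 0.832, 0.555, 0.002]
force: [0.2, 0.2, -1.4]
grip_width: 0.503
grip_force: 61.5
shift [-0.01, -0.01, 1.48] turn [[0.03, -0.01, -0.0]] eef [521.  331.3 101.1] j [ 0.38  0.63  1.36 -0.    1.14  0.77] t 43.15
```

```bash
python3 -m crank '[[[-0.01,-0.01,0.15,0,0,0,36],[0,0,0.15,0,0,0,36],[0,0,0.15,0,0,0,36],[0,0,0.15,0,0,0,36],[0,0,0,0,0,0,36],[0,0,0,0,0,0,36],[0,0,0,0,0,0,36],[0,0,0,0,0,0,36]]]' 60
python3 - <<'E'
from m import *
go([520.7,331.2,64],67.4);print(sense()["force"],sense()["wrist_torque"])
E
```

```text
time_s: 43.95
eef_pos: [520.8, 331.3, 86.2]
ee_rot: [0.001, 0.832, 0.555, 0.002]
force: [0.1, -0.1, -1.5]
grip_width: 0.499
grip_force: 61.5
shift [-0.01, -0.01, 0.89] turn [[0.03, -0.01, -0.01]] eef [520.8 331.3  86.2] j [ 0.38  0.65  1.38 -0.    1.11  0.77] t 43.95
[ 0.08314729 -0.12669758 -1.47569305] [-0.03382855  0.00215575  0.01030987]
```

```bash
python3 -m crank '[[[0,0,0.2,0,0,0,36],[0,0,0.2,0,0,0,36],[0,0,0.2,0,0,0,36],[0,0,0.2,0,0,0,36],[0,0,0.08,0,0,0,36],[0,0,0,0,0,0,36],[0,0,0,0,0,0,36],[0,0,0,0,0,0,36]]]' 60
python3 -m crank '[[[0,0,0,0,0,0,60],[0,0,0,0,0,0,60],[0,0,0,0,0,0,60],[0,0,-0.4,0,0,0,60],[0,0,-1,0,0,0,60],[0,0,-1,0,0,0,60],[0,0,-1,0,0,0,30],[0,0,-1,0,0,0,10]]]' 60
python3 - <<'E'
from m import *
go([427.6,-30,120],0)
E
```

```text
time_s: 44.75
eef_pos: [520.9, 331.3, 64.3]
ee_rot: [0.001, 0.832, 0.555, 0.002]
force: [0.6, 0.3, -2.0]
grip_width: 0.505
grip_force: 61.5
time_s: 45.55
eef_pos: [520.3, 331.2, 176.0]
ee_rot: [0.001, 0.832, 0.555, 0.002]
force: [0.3, 0.3, -0.6]
grip_width: 0.374
grip_force: 0.0
shift [-14.77, 2.13, 2.22] turn [[0.02, -0.03, 8.42]] eef [520.3 331.2 176. ] j [ 0.38  0.56  1.28 -0.    1.3   0.77] t 45.55
```

```bash
python3 -m crank '[[[0,0,0,0,0,-1,0],[0,0,0,0,0,-1,0],[0,0,0,0,0,-0.82,0],[-0.6,-0.4,0,0,0,0,0],[-1,-0.5,0,0,0,0,0],[-1,-0.5,0,0,0,0,0],[-1,-0.5,0,0,0,0,0],[-1,-0.5,0,0,0,0,0]]]' 60
python3 -m crank '[[[-1,-0.5,0,0,0,0,0],[-1,-0.5,0,0,0,0,0],[-1,-0.5,0,0,0,0,0],[-1,-0.5,0,0,0,0,0],[-1,-0.5,0,0,0,0,0],[-1,-0.5,0,0,0,0,0],[-1,-0.2,0,0,0,0,0],[-1,0,0,0,0,0,0]]]'
python3 - <<'E'
from m import *
go([385,9,78],90)
im=capture("side");cv2.imwrite("pics/s8.png",cv2.resize(im[190:310,165:365],None,fx=4,fy=4,interpolation=cv2.INTER_CUBIC))
E
```

```text
time_s: 46.35
eef_pos: [459.7, 215.4, 174.7]
ee_rot: [0.002, 0.708, 0.707, 0.002]
force: [0.2, 0.1, -0.0]
grip_width: 0.001
grip_force: 0.0
time_s: 47.15
eef_pos: [379.4, 15.5, 174.3]
ee_rot: [0.002, 0.708, 0.707, 0.002]
force: [0.4, 0.7, 0.2]
grip_width: 0.0
grip_force: 0.0
shift [-0.26, 0.2, 3.85] turn [[0.04, 0.0, -0.01]] eef [379.4  15.5 174.3] j [-0.27  0.05  1.98  0.    1.11 -0.27] t 47.15
```

View pics/s8.png

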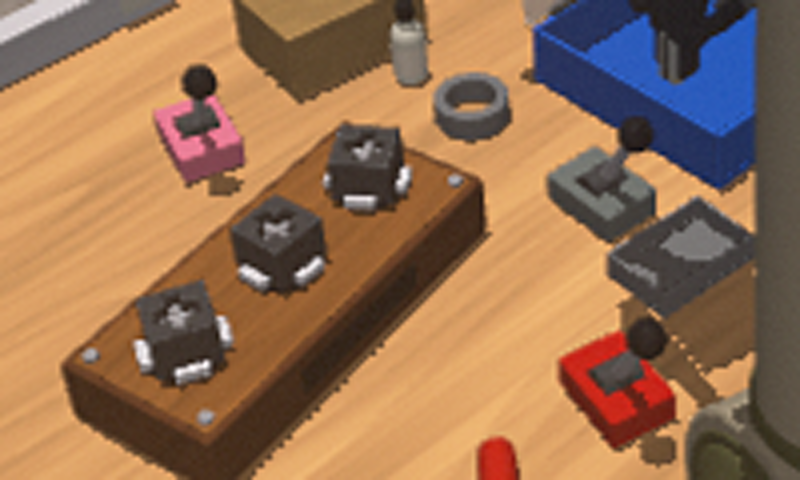

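All three hubs seated (crop (183,325), (278,240), (366,165)); the grey toggle is still off, ball at (635,133). Now down behind the ball and push.

```bash
python3 -m crank '[[[-0.2,0.1,0.3,0,0,0,0],[0,0,0.7,0,0,0,0],[0,0,0.8,0,0,0,0],[0,0,0.8,0,0,0,0],[0,0,0.7,0,0,0,0],[0,0,0.4,0,0,0,0],[0,0,0.1,0,0,0,0],[0,0,0,0,0,0,0]]]' 60
python3 -m crank '[[[0,0.4,0,0,0,0,0],[0,0.4,0,0,0,0,0],[0,0.4,0,0,0,0,0],[0,0.4,0,0,0,0,0],[0,0.4,0,0,0,0,0],[0,0.4,0,0,0,0,0],[0,0.4,0,0,0,0,0],[0,0.4,0,0,0,0,0]]]'
python3 - <<'E'
from m import *
go([477,9,78],90)
E
```

```text
time_s: 48.0
eef_pos: [383.0, 11.5, 78.6]
ee_rot: [0.001, 0.707, 0.707, 0.002]
force: [-0.2, -0.1, -0.4]
grip_width: 0.002
grip_force: 0.0
time_s: 48.8
eef_pos: [463.5, 11.3, 78.6]
ee_rot: [0.001, 0.708, 0.707, 0.001]
force: [-0.9, 0.1, 0.1]
grip_width: -0.0
grip_force: 0.5
shift [-0.09, 0.54, 0.03] turn [[0.03, -0.0, -0.01]] eef [463.5  11.3  78.6] j [-0.23  0.37  1.87  0.    0.9  -0.23] t 48.8
```

```bash
python3 -m crank '[[[0,0.2,0,0,0,0,0],[0,0.2,0,0,0,0,0],[0,0.1,0,0,0,0,0],[0,0.05,0,0,0,0,0],[0,0.05,0,0,0,0,0],[0,0,0,0,0,0,0],[0,0,0,0,0,0,0],[0,0,0,0,0,0,0]]]' 60
python3 - <<'E'
from m import *
go([479,9,78],90);print(sense()["force"])
im=capture("side");cv2.imwrite("pics/s9.png",im)
m=cv2.inRange(im[200:250,280:345],(0,0,0),(45,45,45))
for c,s in blobs(m,15):print(c+[280,200],s)
print(px("side",[504,9,92]),px("side",[428,10,92]))
E
```

```text
time_s: 49.6
eef_pos: [477.0, 11.3, 78.7]
ee_rot: [0.001, 0.708, 0.707, 0.001]
force: [-5.6, -0.3, -0.5]
grip_width: 0.002
grip_force: 2.6
shift [-0.09, 0.08, 0.03] turn [[0.02, -0.0, -0.01]] eef [477.   11.3  78.7] j [-0.22  0.4   1.83  0.    0.92 -0.22] t 49.6
[-5.55278524 -0.34640406 -0.45395881]
[310.45       206.81538462] 260
[304.04947192 212.35152792] [322.48725228 224.11848705]
```

```bash
python3 -m crank '[[[0,0.08,0,0,0,0,0],[0,0,0,0,0,0,0],[0,0,0,0,0,0,0],[0,-0.5,0,0,0,0,0],[0,-1,0,0,0,0,0],[0,-1,0,0,0,0,0],[0,-0.5,-0.5,0,0,0,0],[0,0,-1,0,0,0,0]]]' 60
python3 -m crank '[[[0,0,-1,0,0,0,36],[0,0,-1,0,0,0,36],[-0.5,0,-1,0,0,0,36],[-1,0,-1,0,0,0,36],[-1,0,-1,0,0,0,36],[-1,0,-1,0,0,0,36],[-1,0,-1,0,0,0,36],[-1,0,-1,0,0,0,36]]]' 30
python3 -m crank '[[[-1,0,0,0,0,0,36],[-1,0,0,-0.8,0,0,36],[-1,0,0,-0.8,0,0,36],[-0.5,0,0,-0.8,0,0,36],[0,0.5,-0.5,-0.8,0,0,36],[0,0.5,-0.5,-0.8,0,0,36],[0,0.5,-0.5,-0.8,0,0,36],[0,0.5,0,-0.8,0,0,36]]]' 30
python3 - <<'E'
from m import *
q=R.from_quat([.628,.646,.31,.304]);r=rot();print("turn",((r.inv()*q).as_rotvec(degrees=True)/8).round(2))
go([608.7,-215,343])
im=capture("side");cv2.imwrite("pics/s10.png",im)
m=cv2.inRange(im[200:250,280:345],(0,0,0),(45,45,45))
for c,s in blobs(m,15):print(c+[280,200],s)
im=capture("top");cv2.imwrite("pics/top10.png",im)
m=cv2.inRange(im[185:240,290:325],(0,0,0),(40,40,40))
for c,s in blobs(m,10):print("top",c+[290,185],s)
# handle bar: dark pixels beyond the flap in top view
m=cv2.inRange(im[105:135,345:450],(0,0,0),(45,45,45))
for c,s in blobs(m,20):print("bar",c+[345,105],s)
print("pred bar",px("top",[671.6,-215,292]),px("top",[504,9,92]))
E
```

```text
time_s: 50.45
eef_pos: [402.8, 11.7, 115.6]
ee_rot: [0.0, 0.708, 0.706, 0.001]
force: [1.1, 0.9, -0.9]
grip_width: 0.0
grip_force: 0.0
time_s: 51.25
eef_pos: [403.6, -127.2, 317.5]
ee_rot: [0.002, 0.708, 0.707, 0.002]
force: [0.6, -0.2, -0.1]
grip_width: 0.418
grip_force: 0.0
time_s: 52.05
eef_pos: [430.7, -214.4, 376.1]
ee_rot: [0.275, 0.653, 0.652, 0.271]
force: [0.8, 0.6, -0.1]
grip_width: 0.425
grip_force: 0.0
turn [-0.75  0.16 -0.14]
shift [0.01, 4.05, 6.0] turn [] eef [ 430.7 -214.4  376.1] j [-1.07 -0.2   1.86  0.75  1.15 -1.27] t 52.05
[305.6969697  211.57575758] 33
top [305.63461538 194.73076923] 52
bar [394.33604336 122.31436314] 369
pred bar [393.31993488 120.07343188] [304.48674731 194.84878935]
```

```bash
python3 -m crank '[[[0,0.3,0.4,-0.75,0.16,-0.14,36],[0,0.6,0.8,0,0,0,36],[0,0.6,0.8,0,0,0,36],[0,0.6,0.8,0,0,0,36],[0,0.6,0.8,0,0,0,36],[0,0.6,0.8,0,0,0,36],[0,0.3,0.4,0,0,0,36],[0,0,0,0,0,0,36]]]' 30
python3 - <<'E'
from m import *
q=R.from_quat([.628,.646,.31,.304]);r=rot();print("turn",((r.inv()*q).as_rotvec(degrees=True)/8).round(2))
go([608.7,-215,343]);go([686.4,-213,280])
E
```

```text
time_s: 52.95
eef_pos: [581.0, -209.3, 366.3]
ee_rot: [0.299, 0.629, 0.648, 0.309]
force: [0.4, 0.1, 0.0]
grip_width: 0.417
grip_force: 0.0
turn [-0.07 -0.04 -0.01]
shift [-0.26, -0.03, 1.44] turn [] eef [ 581.  -209.3  366.3] j [-0.78  0.09  1.66  0.82  0.87 -1.19] t 52.95
shift [-0.28, -0.03, 5.44] turn [] eef [ 581.  -209.3  366.3] j [-0.78  0.09  1.66  0.82  0.87 -1.19] t 52.95
```

```bash
python3 -m crank '[[[-0.28,-0.03,0.4,-0.07,-0.04,0,36],[0,0,0.6,0,0,0,36],[0,0,0.6,0,0,0,36],[0,0,0.6,0,0,0,36],[0,0,0.6,0,0,0,36],[0,0,0.4,0,0,0,36],[0,0,0.1,0,0,0,36],[0,0,0,0,0,0,36]]]' 30
python3 - <<'E'
from m import *
go([686.4,-213,280])
im=capture("side");u,v=px("side",[671,-215,292]).astype(int);print(u,v)
cv2.imwrite("pics/s11.png",cv2.resize(im[max(0,v-50):v+60,u-60:u+80],None,fx=5,fy=5,interpolation=cv2.INTER_CUBIC))
E
```

```text
time_s: 53.75
eef_pos: [644.6, -215.5, 314.6]
ee_rot: [0.305, 0.629, 0.645, 0.31]
force: [0.2, -0.6, 0.1]
grip_width: 0.42
grip_force: 0.0
shift [0.06, -0.04, 2.17] turn [] eef [ 644.6 -215.5  314.6] j [-0.7   0.26  1.6   0.88  0.73 -1.24] t 53.75
316 107
```

View pics/s11.png

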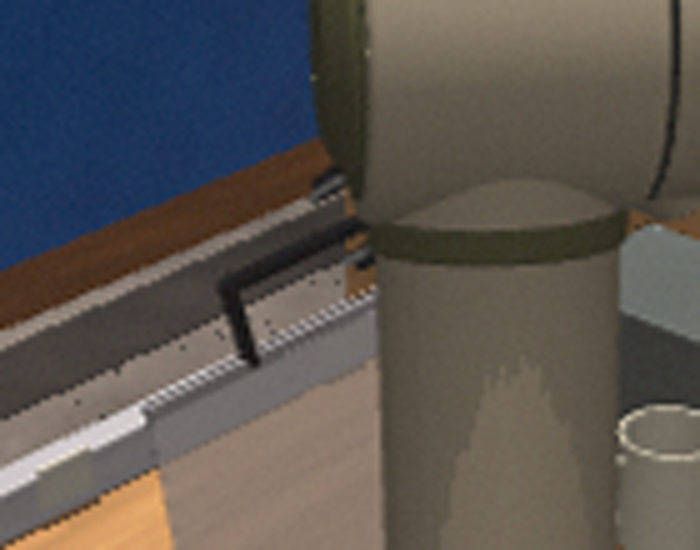

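The fingertips at (325,185) and (365,260) straddle the bar at (345,230). Advance and grip.

```bash
python3 -m crank '[[[0.05,0,0.4,0,0,0,36],[0,0,0.4,0,0,0,36],[0,0,0.4,0,0,0,36],[0,0,0.4,0,0,0,36],[0,0,0.4,0,0,0,36],[0,0,0.1,0,0,0,36],[0,0,0,0,0,0,36],[0,0,0,0,0,0,36]]]' 30
python3 -m crank '[[[0,0,0,0,0,0,20],[0,0,0,0,0,0,8],[0,0,0,0,0,0,2],[0,0,0,0,0,0,2],[0,0,0,0,0,0,2],[0,0,0,0,0,0,2],[0,0,0,0,0,0,2],[0,0,0,0,0,0,2]]]' 30
python3 - <<'E'
from m import *
go([686.4,-213,280])
s=sense();print(s["force"]);z=rot().apply([0,0,1]);g=s["eef_pos"]-19*z;print("grasp",g.round(1),"theta",np.pi-np.arctan2(12,245)-np.arctan2(g[2]-53,g[0]-616))
E
```

```text
time_s: 54.6
eef_pos: [685.7, -213.4, 282.6]
ee_rot: [0.305, 0.628, 0.645, 0.31]
force: [-0.5, 0.1, -0.3]
grip_width: 0.424
grip_force: 0.0
time_s: 55.4
eef_pos: [684.6, -213.4, 281.4]
ee_rot: [0.304, 0.629, 0.645, 0.31]
force: [-12.7, 0.3, -0.0]
grip_width: 0.13
grip_force: 29.2
shift [0.01, 0.0, 0.09] turn [] eef [ 684.6 -213.4  281.4] j [-0.64  0.37  1.55  0.9   0.66 -1.24] t 55.4
[-12.74394796   0.28471185  -0.02046936]
grasp [ 669.7 -213.7  293.3] theta 1.741830868253854
```

Run:
```python
import numpy as np
N=32;h=np.array([615.5,53.]);r=np.hypot(245,12);a0=np.pi-np.arctan2(12,245)
def tcp(k):
    th=1.74*(1-k/N);f=np.radians(1.6*(32-k))
    b=h+r*np.array([np.cos(a0-th),np.sin(a0-th)])
    z=np.array([np.sin(f),-np.cos(f)]);y=np.array([np.cos(f),np.sin(f)])
    return b+19*z,y,z
for k in range(N):
    p,y,z=tcp(k);q=tcp(k+1)[0];d=(q-p)/25
    print(k,np.round([d@y,d@z],2),end=' ' if k%4<3 else '\n')
for k in(0,8,16,24,32):print(tcp(k)[0].round(1))
```

```text
0 [-0.27 -0.47] 1 [-0.31 -0.45] 2 [-0.34 -0.42] 3 [-0.38 -0.4 ]
4 [-0.41 -0.37] 5 [-0.44 -0.33] 6 [-0.46 -0.3 ] 7 [-0.49 -0.26]
8 [-0.51 -0.22] 9 [-0.52 -0.18] 10 [-0.54 -0.14] 11 [-0.55 -0.1 ]
12 [-0.55 -0.05] 13 [-0.55 -0.01] 14 [-0.55  0.04] 15 [-0.55  0.08]
16 [-0.54  0.12] 17 [-0.53  0.16] 18 [-0.51  0.21] 19 [-0.49  0.25]
20 [-0.47  0.28] 21 [-0.45  0.32] 22 [-0.42  0.35] 23 [-0.39  0.39]
24 [-0.36  0.41] 25 [-0.32  0.44] 26 [-0.28  0.46] 27 [-0.25  0.48]
28 [-0.2  0.5] 29 [-0.16  0.51] 30 [-0.12  0.52] 31 [-0.08  0.53]
[683.4 280.6]
[574.5 277.7]
[474.9 230.9]
[402.6 148.6]
[370.5  46. ]
```

```bash
python3 -m crank '[[[0,-0.29,-0.47,0.2,0,0,2],[0,-0.31,-0.45,0.2,0,0,2],[0,-0.34,-0.42,0.2,0,0,2],[0,-0.38,-0.4,0.2,0,0,2],[0,-0.41,-0.37,0.2,0,0,2],[0,-0.44,-0.33,0.2,0,0,2],[0,-0.46,-0.3,0.2,0,0,2],[0,-0.49,-0.26,0.2,0,0,2]]]' 30
python3 -m crank '[[[0,-0.51,-0.22,0.2,0,0,2],[0,-0.52,-0.18,0.2,0,0,2],[0,-0.54,-0.14,0.2,0,0,2],[0,-0.55,-0.1,0.2,0,0,2],[0,-0.55,-0.05,0.2,0,0,2],[0,-0.55,-0.01,0.2,0,0,2],[0,-0.55,0.04,0.2,0,0,2],[0,-0.55,0.08,0.2,0,0,2]]]' 30
python3 - <<'E'
from m import *
q=R.from_quat([.696,.718,0,0]);r=rot();print("turn",((r.inv()*q).as_rotvec(degrees=True)/8).round(2))
go([474.9,-217,230.9]);print(sense()["force"])
E
```

```text
time_s: 56.2
eef_pos: [576.9, -215.5, 281.2]
ee_rot: [0.235, 0.658, 0.675, 0.238]
force: [-0.7, 5.9, 7.3]
grip_width: 0.121
grip_force: 30.9
time_s: 57.0
eef_pos: [476.8, -217.3, 231.5]
ee_rot: [0.158, 0.68, 0.698, 0.161]
force: [-3.7, 7.9, 4.9]
grip_width: 0.126
grip_force: 33.2
turn [ 3.25  0.02 -0.04]
shift [0.01, -0.08, -0.01] turn [] eef [ 476.8 -217.3  231.5] j [-0.82  0.12  1.81  0.42  0.94 -1.05] t 57.0
[-3.74090219  7.85373849  4.94786158]
```

```bash
python3 -m crank '[[[0.02,-0.54,0.12,0.2,0,0,2],[0,-0.53,0.16,0.2,0,0,2],[0,-0.51,0.21,0.2,0,0,2],[0,-0.49,0.25,0.2,0,0,2],[0,-0.47,0.28,0.2,0,0,2],[0,-0.45,0.32,0.2,0,0,2],[0,-0.42,0.35,0.2,0,0,2],[0,-0.39,0.39,0.2,0,0,2]]]' 30
python3 - <<'E'
from m import *
go([402.6,-219,148.6]);print(sense()["force"])
E
```

```text
time_s: 57.8
eef_pos: [405.0, -218.8, 147.7]
ee_rot: [0.08, 0.694, 0.711, 0.081]
force: [-0.6, 6.1, -0.2]
grip_width: 0.126
grip_force: 34.7
shift [-0.01, -0.08, -0.06] turn [] eef [ 405.  -218.8  147.7] j [-0.85  0.17  1.94  0.22  0.9  -1.  ] t 57.8
[-0.55162409  6.14436944 -0.18498283]
```

```bash
python3 -m crank '[[[0,-0.38,0.41,0.2,0,0,2],[0,-0.33,0.44,0.2,0,0,2],[0,-0.28,0.46,0.2,0,0,2],[0,-0.25,0.48,0.2,0,0,2],[0,-0.2,0.5,0.2,0,0,2],[0,-0.16,0.51,0.2,0,0,2],[0,-0.12,0.48,0.2,0,0,2],[0,-0.06,0.4,0.2,0,0,2]]]' 30
python3 - <<'E'
from m import *
go([370.5,-220,47],91.5);print(sense()["force"])
E
```

```text
time_s: 58.6
eef_pos: [371.5, -219.6, 48.8]
ee_rot: [-0.0, 0.698, 0.716, 0.0]
force: [-15.6, 0.2, 1.4]
grip_width: 0.127
grip_force: 37.0
shift [-0.01, -0.04, 0.07] turn [[0.0, -0.01, -0.01]] eef [ 371.5 -219.6   48.8] j [-0.81  0.37  1.98  0.    0.8  -0.83] t 58.6
[-15.61831895   0.21366023   1.41895659]
```

```bash
python3 -m crank '[[[0,0,0,0,0,0,34],[0,0,0,0,0,0,34],[0,0,0,0,0,0,34],[0,0,0,0,0,0,34],[0,0,-0.2,0,0,0,34],[0,0,-0.4,0,0,0,34],[0,0,-0.8,0,0,0,34],[0,0,-1,0,0,0,34]]]' 30
python3 -m crank '[[[0,0,-1,0,0,0,34],[0,0,-1,0,0,0,34],[0,0,-1,0,0,0,34],[0,-0.5,-1,0,0,0,34],[0,-1,-1,0,0,0,34],[0,-0.8,0,0,0,0,34],[0,0,0,0,0,0,34],[0,0,0,0,0,0,34]]]' 30
python3 - <<'E'
from m import *
im=capture("top");s=capture("side")
cv2.imwrite("pics/fin.png",np.vstack([im[90:290,150:550],cv2.resize(s[80:380,:],(400,188))]))
E
```

```text
time_s: 59.4
eef_pos: [373.3, -220.5, 111.1]
ee_rot: [0.003, 0.699, 0.715, 0.002]
force: [0.7, 0.9, -0.7]
grip_width: 0.399
grip_force: 0.0
time_s: 60.2
eef_pos: [315.3, -221.8, 235.3]
ee_rot: [0.004, 0.699, 0.715, 0.001]
force: [-0.5, -0.6, -0.0]
grip_width: 0.399
grip_force: 0.0
```

View pics/fin.png

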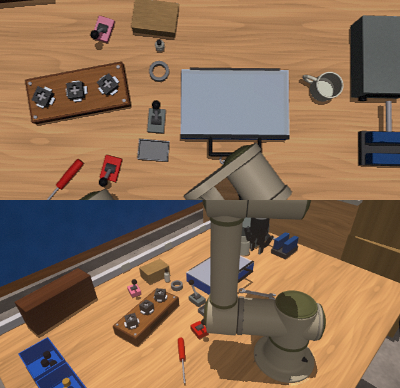

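The flap is shut (flap at (235,103)), the toggle is on (ball at (156,104)), three hubs sit on the spindles, and the bystanders have not moved. Handing in.

```bash
python3 -c "
from rig import *
print(finish_job())"
```

```text
the job is handed in; nothing more can be done
None
```

I handed the job in at about 60 s: all three hubs are home on the spindles, the toggle was thrown on after that, and the flap is shut. No verdict came back; the final pictures show nothing else moved.

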